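Program the new tyre-pressure sensors

ROBOT

A 7-joint arm with a two-finger parallel gripper is mounted at the origin on the work surface. World frame = base frame: x ahead of the robot, y to its left, z up, the work surface at z = 0. Lengths are in m, angles in degrees, forces in N, time in s.
With the tool pointing down it reaches from about 0.425 to 0.875 m from the base axis. Payload 4.7 kg.
Tool frame: the origin (TCP) lies at the very end of the fingers, on their centre line; the grasp point (between the pads) lies 19 mm behind it; z points along the fingers, y is the direction in which the jaws open and shut (so a half turn about z gives the same grasp; the last joint's range is limited). The gripper opens to 87 mm and grips with 3 to 60 N. Pads are 19 mm wide; open, the fingers measure 117 mm over their backs; the gripper's body (75 mm by 190 mm) begins 51 mm behind the grasp point.
Start: joints at [-69.952, 18.392, -4.016, 83.108, 1.295, 78.541, -3.26], TCP at [0.214, 0.614, 0.223] pointing down, gripper open.
Joint ranges: [-163.93, 163.93], [-17.29, 119.83], [-79.2, 71.16], [3.27, 140.29], [-89.18, 269.18], [5.43, 117.66], [-154.24, 154.24]. Speed limits (degrees/s): [147.25, 147.25, 180, 180, 180, 180, 180].

INTERFACE

Orientations are given as [roll, pitch, yaw] about the fixed x, y, z axes, in that order (R = Rz(yaw) Ry(pitch) Rx(roll)).
In Python, from cell import robot, viewer gives the robot as it stands. The module is installed in compiled form; this text tells all that it offers.
- The arm moves only by the tool drive_tool, never from a script. Its argument "series" is a list of rows, each a list of 2 entries, a list of its own where there are three numbers: the shift along the tool's x, y, z in cm, then the turn about the tool's z in degrees. A call has 1 to 20 rows; each row is the pose to reach, as a shift and turn from the pose commanded when the call began, along the tool's axes at that moment; what a row does not reach only later rows make up. A row lasts 1/12 s, in which the tool goes at most 41.7 mm and 7.16 degrees, less where a joint would pass 70% of its speed; a pose out of reach is approached as far as the arm can. A call with a gripper value outside its range is refused whole. "hand" is the opening in per cent of the stroke, from 0 (shut) to 100 (fully open), set as the call begins (left out, the last holds). The fingers move at their own pace and stop on an object; "grip_force" is the grip in N (left out, the last holds). Time passes only in rows, so rows that repeat a pose let the fingers close. It gives the time, the measured TCP pose, the force and the opening at its end, in the units of the state.
- robot.observe(): the state, without advancing time (a new reading comes with each control period).
- viewer.grab_frame(name): name is "scene" or "top" or "wrist"; returns (picture, depth): 400x640x3 uint8, red, green, blue; 400x640 float32, m along the optical axis (not along the pixel's ray), 0 where there is no reading.
- viewer.camera_model(name): a dict with "mtx" (3x3 intrinsics, pixels), "k1" (the pictures are not rectified: a ray, as slopes to the right and down, at radius r is drawn at 1 + k1 r^2 times it, then the intrinsics apply), "extrinsics" (4x4, takes a point from world to camera coordinates). Camera axes: x right, y down, z forward; pixel columns grow to the right and rows downward; lengths in m; the calibration is good to about 2 mm. A picture is of the moment at which its call begins: read the wrist's pose just before it. camera_model takes no time and is no camera call; for the wrist camera it gives the pose at the moment of the call.
- robot.finish_job(): hands the job in, once; it reports no verdict.
The state is a dict: "time_s": time; "joint_positions": joint angles; "qvel": joint speeds; "joint_efforts": joint torques, N m; "eef_pos": TCP position; "tcp_rot": TCP orientation; "wrist_force": force on the tool from outside, world axes, zero at the start; "torque": the same for the moment, N m; "grip_width": opening from 0.0 (shut) to 1.0 (fully open).
Only numpy, scipy, OpenCV 4.12 (cv2) and the standard library are available. Lean on these libraries where they do the work, as an engineer would, in place of code of your own. Each camera call takes 0.05 s, during which the arm holds its last target. There are 200 camera calls.

TASK

Set every tyre-pressure sensor on its own reader pad, upright, centred, with its valve stem pointing at that pad's yellow mark, then push the programmer's rocker to on (green end) and leave it on for at least ten seconds with all of them so placed. Then switch it off again and only after that put all the sensors into the blue tray, standing flat on its floor. If a sensor gets knocked out of place before or during programming, set it right again; leave the other things on the bench alone.

Things in the scene. Friction and masses are not known exactly. Their poses are not given: they have to be found in the camera images.
- sensor1_center (a point): centre of a tyre-pressure sensor: black block 38 (x) x 30 (y) x 28 (z) mm, upright with a grey disc and a white stripe on top, 60 g; a brass valve stem with green cap, 11 mm thick, sticks out of its +x face at mid height. Origin half-way up (14 mm above its underside), on the vertical axis of the block; x towards the stem, z up. Grip it across its y faces. Three or four sensors are present
- sensor1_tip (a point): outer end of the valve stem of sensor 1, 46 mm from the sensor's centre along its x
- pad1: reader pad: fixed round grey and black disc, 100 mm across and 6 mm high, with a printed grey ring (48 mm) about its middle and a yellow mark on its rim. Origin at the centre of its underside; x points from the centre to the yellow mark, z up. Works with any sensor
- sensor2_center (a point): centre of a tyre-pressure sensor: black block 38 (x) x 30 (y) x 28 (z) mm, upright with a grey disc and a white stripe on top, 60 g; a brass valve stem with green cap, 11 mm thick, sticks out of its +x face at mid height. Origin half-way up (14 mm above its underside), on the vertical axis of the block; x towards the stem, z up. Grip it across its y faces. Three or four sensors are present
- sensor2_tip (a point): outer end of the valve stem of sensor 2, 46 mm from the sensor's centre along its x
- pad2: reader pad: fixed round grey and black disc, 100 mm across and 6 mm high, with a printed grey ring (48 mm) about its middle and a yellow mark on its rim. Origin at the centre of its underside; x points from the centre to the yellow mark, z up. Works with any sensor
- sensor3_center (a point): centre of a tyre-pressure sensor: black block 38 (x) x 30 (y) x 28 (z) mm, upright with a grey disc and a white stripe on top, 60 g; a brass valve stem with green cap, 11 mm thick, sticks out of its +x face at mid height. Origin half-way up (14 mm above its underside), on the vertical axis of the block; x towards the stem, z up. Grip it across its y faces. Three or four sensors are present
- sensor3_tip (a point): outer end of the valve stem of sensor 3, 46 mm from the sensor's centre along its x
- pad3: reader pad: fixed round grey and black disc, 100 mm across and 6 mm high, with a printed grey ring (48 mm) about its middle and a yellow mark on its rim. Origin at the centre of its underside; x points from the centre to the yellow mark, z up. Works with any sensor
- sensor4_center (a point): centre of a tyre-pressure sensor: black block 38 (x) x 30 (y) x 28 (z) mm, upright with a grey disc and a white stripe on top, 60 g; a brass valve stem with green cap, 11 mm thick, sticks out of its +x face at mid height. Origin half-way up (14 mm above its underside), on the vertical axis of the block; x towards the stem, z up. Grip it across its y faces. Three or four sensors are present
- sensor4_tip (a point): outer end of the valve stem of sensor 4, 46 mm from the sensor's centre along its x
- pad4: reader pad: fixed round grey and black disc, 100 mm across and 6 mm high, with a printed grey ring (48 mm) about its middle and a yellow mark on its rim. Origin at the centre of its underside; x points from the centre to the yellow mark, z up. Works with any sensor
- tray: blue open tray, fixed, 180 (x) x 200 (y) x 22 mm high, walls and floor about 4 mm thick; origin under its centre, z up
- rocker_on_end (a point): green end of the white rocker on top of the red programmer box (130 x 110 x 45 mm, fixed): on the rocker's upper face, 22 mm from its pivot; the rocker is 64 mm long and 30 mm wide. Press this end down about 9 mm, by some 3 N, to switch on; it stands 61 mm above the bench in mid travel. This point moves with the rocker; x runs from the red end to the green end along the rocker
- rocker_off_end (a point): red end of the white rocker on top of the red programmer box (130 x 110 x 45 mm, fixed): on the rocker's upper face, 22 mm from its pivot; the rocker is 64 mm long and 30 mm wide. Press this end down about 9 mm, by some 3 N, to switch off; it stands 61 mm above the bench in mid travel. This point moves with the rocker; x runs from the red end to the green end along the rocker
- rocker (a joint): rocker switch: 0 rad off (red end down, green end up), 0.4 rad on (green end down); snaps over-centre to either end
- nut1: chrome wheel nut, 25 mm wide, 30 mm high; leave alone
- nut2: chrome wheel nut, 25 mm wide, 30 mm high; leave alone
- socket: dark steel socket, 28 mm wide, 45 mm high; leave alone
- valve_tool: screwdriver lying on the bench; leave alone
- plug_wrench: wrench lying on the bench; leave alone

How it is judged:
By the outcome, as a careful person would: the job done as asked, in the order asked, and still so for the second after the job is handed in, with the robot touching nothing.
Of sensor1, sensor2, sensor3, sensor4 only 3 to 4 are there at a start; the rules pass over those that are not, and their reading is None.
At some moment in a run one of sensor1, sensor2, sensor3, sensor4 may be knocked a few centimetres aside while the robot is not near it.
It also fails if it takes over 210 s, if anything falls off the work surface, if the arm or the gripper's body presses on something with over 40 N, if the wrist force passes 120 N, or if a joint passes its speed limit or range.

## Working session

There is one attempt and no reset: what is moved stays moved. The work goes in short steps, Python scripts to look and compute and a tool call to move; the robot and the scene stay as the last step left them, time stands still between calls to the robot, and variables do not carry over. Pictures are saved under pics/ and viewed, about 12 in all and at most 16, crops included, and the job is handed in when it is done.

Besides the shell and the picture viewer there is one more tool, called after "Request:" in YAML: its name, and indented under it one key for each argument. drive_tool: Moves the arm, as the interface text tells. Its arguments: {"type":"object","properties":{"series":{"type":"array","items":{"type":"array"}},"hand":{"type":"number"},"grip_force":{"type":"number"}},"required":["series"]}

```bash
mkdir -p pics; python3 - <<'E'
from cell import robot, viewer
import cv2
print(robot.observe())
for n in("top","scene"):
    p,d=viewer.grab_frame(n); cv2.imwrite(f"pics/{n}0.png",p[:,:,::-1])
    import numpy as np; np.savez(f"{n}0.npz",p=p,d=d)
    print(n,viewer.camera_model(n))
print(viewer.camera_model("wrist"))
E
```

```text
{'time_s': 0.0, 'joint_positions': array([-69.95314841,  18.43969029,  -4.01686652,  83.17757701,
         1.29522134,  78.54032581,  -3.26175622]), 'qvel': array([ 0.08646631, -0.05778421, -0.00626452,  0.0191445 , -0.09762255,
        0.0414734 ,  0.06076567]), 'joint_efforts': array([-1.03012204e-03, -4.91288996e+01, -4.04271148e-01, -3.12518191e+01,
       -6.39419211e-02,  4.39458154e-02,  2.20283305e-04]), 'eef_pos': array([0.21402799, 0.61314425, 0.22143112]), 'tcp_rot': array([-1.79887673e+02,  5.66581393e-03,  1.60762518e+02]), 'wrist_force': array([ 0.3090203 , -0.05324703, -0.36651855]), 'torque': array([-0.00647633, -0.05855797, -0.06840355]), 'grip_width': 1.0031063486777116}
top {'mtx': array([[375.39091686,   0.        , 319.31178824],
       [  0.        , 375.39091686, 196.78638024],
       [  0.        ,   0.        ,   1.        ]]), 'k1': -0.08305097990220542, 'extrinsics': array([[-0.0138374 , -0.99977326, -0.01618487,  0.10192262],
       [-0.99872228,  0.01460603, -0.04837834,  0.53814781],
       [ 0.04860377,  0.01549476, -0.99869795,  1.09320716],
       [ 0
[... 355 characters left out ...]
 , -0.49187989, -0.35962765],
       [-0.43064125,  0.23791651, -0.87059971,  1.30995578],
       [ 0.        ,  0.        ,  0.        ,  1.        ]])}
{'mtx': array([[303.32616235,   0.        , 319.12712947],
       [  0.        , 303.32616235, 201.36516945],
       [  0.        ,   0.        ,   1.        ]]), 'k1': 0.020073258981247434, 'extrinsics': array([[ 3.29122710e-01,  9.44286650e-01, -9.82173179e-04,
        -6.49352167e-01],
       [ 9.02218794e-01, -3.14152996e-01,  2.95481204e-01,
        -3.56805853e-02],
       [ 2.78710404e-01, -9.81357096e-02, -9.55348048e-01,
         3.91929485e-01],
       [ 0.00000000e+00,  0.00000000e+00,  0.00000000e+00,
         1.00000000e+00]])}
```

View pics/top0.png

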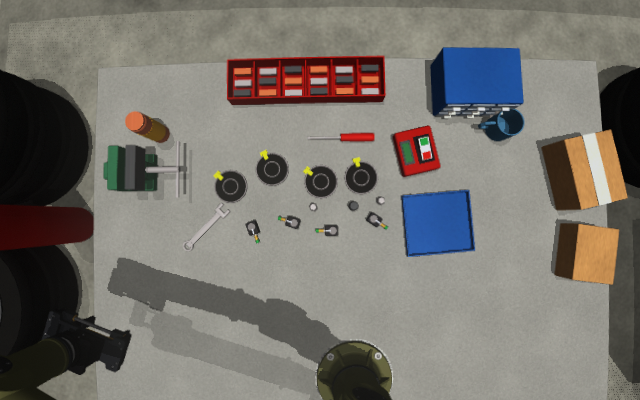

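View pics/scene0.png

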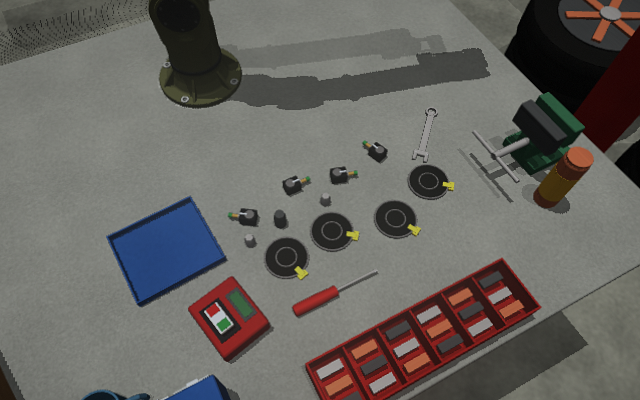

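```bash
cat > h.py <<'E'
import numpy as np, cv2
from cell import robot, viewer
def unproj(cm,uv,z):
    """pixels (N,2) -> world points on plane z"""
    uv=np.asarray(uv,float).reshape(-1,2); K=cm["mtx"]; d=(uv-K[:2,2])/K[0,0]; s=d.copy()
    for _ in range(10): s=d/(1+cm["k1"]*(s**2).sum(1,keepdims=True))
    E=cm["extrinsics"]; R=E[:3,:3]; c=-R.T@E[:3,3]
    w=np.c_[s,np.ones(len(s))]@R
    return c+w*((z-c[2])/w[:,2])[:,None]
def proj(cm,P):
    P=np.asarray(P,float).reshape(-1,3); E=cm["extrinsics"]; q=P@E[:3,:3].T+E[:3,3]
    s=q[:,:2]/q[:,2:]; s=s*(1+cm["k1"]*(s**2).sum(1,keepdims=True))
    return s*cm["mtx"][0,0]+cm["mtx"][:2,2]
def blobs(m,lo,hi):
    n,l,st,c=cv2.connectedComponentsWithStats(m.astype(np.uint8),connectivity=8)
    return [(c[i],st[i,4],st[i,:4],l==i) for i in range(1,n) if lo<=st[i,4]<=hi]
def masks(p):
    h,s,v=[x.astype(int) for x in cv2.split(cv2.cvtColor(np.ascontiguousarray(p),cv2.COLOR_RGB2HSV))]
    return dict(yellow=(h>24)&(h<34)&(s>150)&(v>110),green=(h>40)&(h<85)&(s>90)&(v>50),red=((h<8)|(h>172))&(s>150)&(v>60),
      blue=(h>100)&(h<125)&(s>130)&(v>50),dark=(v<70)&(s<110))
E
python3 - <<'E'
from h import *
for n in("top","scene"):
    p=np.load(n+"0.npz")["p"]; cm=viewer.camera_model(n); m=masks(p)
    print(n)
    for k,z,lo,hi in(("yellow",.006,8,200),("green",.014,4,400),("dark",.006,30,2500),("blue",.022,1000,8000)):
        for c,a,b,_ in blobs(m[k],lo,hi):
            w=unproj(cm,c,z)[0]
            if .3<w[0]<.95 and -.5<w[1]<.5: print(k,c.round(1),a,b,w[:2].round(4))
p=np.load("top0.npz")["p"]; cv2.imwrite("pics/c1.png",cv2.resize(p[120:260,180:480,::-1],None,fx=2.6,fy=2.6,interpolation=cv2.INTER_CUBIC))
E
```

```text
top
yellow [264.2 154.3] 48 [260 150   8  10] [0.6701 0.2582]
yellow [356.5 161.6] 48 [353 158   7   9] [ 0.6433 -0.018 ]
yellow [307.8 171. ] 48 [303 167  10   9] [0.6174 0.1277]
yellow [218.2 175.7] 47 [214 171   9  10] [0.608  0.3978]
green [423.8 140.8] 50 [420 137   8   8] [ 0.7021 -0.2195]
green [406.9 152.1] 127 [402 143  11  19] [ 0.6688 -0.168 ]
green [279.  217.8] 10 [278 216   3   4] [0.4792 0.214 ]
green [385.3 227.1] 9 [384 226   4   3] [ 0.4475 -0.0985]
green [317. 230.] 9 [316 229   3   3] [0.4419 0.1024]
green [257.1 240.8] 10 [256 239   3   4] [0.4122 0.2796]
dark [292.7  71.5] 31 [285  71  16   2] [0.924  0.1702]
dark [268.1  83.1] 35 [260  79  16   6] [0.8892 0.2456]
dark [242.6  95.1] 34 [234  91  17   6] [0.8539 0.3242]
dark [465.7 110. ] 85 [456 105  21  11] [ 0.7973 -0.3542]
dark [487.4 113.9] 102 [479 104  23  19] [ 0.7853 -0.4212]
dark [420.6 148.9] 132 [414 134  20  29] [ 0.6791 -0.2112]
dark [271.7 169.3] 616 [257 154  30  30] [0.6244 0.2357]
dark [360.8 177.8] 614 [346 163  30  30] [ 0.5947 -0.0298]
dark [320.8 181.6] 477 [306 167  30  30] [0.5852 0.0892]

[... 1965 characters left out ...]
0.3366]
dark [221.4 322.9] 424 [199 298  42  45] [ 0.6644 -0.2103]
dark [470.6 310.5] 245 [458 301  26  20] [0.88   0.2574]
dark [502.7 333.5] 207 [470 315  65  37] [0.9479 0.2858]
dark [253.6 340. ] 57 [231 323  40  37] [ 0.7268 -0.1663]
dark [398.8 330.9] 164 [385 322  26  19] [0.8469 0.1021]
dark [449.5 343.5] 263 [437 333  27  21] [0.915  0.1785]
dark [374.3 365.1] 187 [360 355  27  21] [0.8809 0.0231]
dark [425.1 378.6] 180 [386 360  68  40] [0.9477 0.097 ]
dark [220.4 386.7] 48 [214 376  12  22] [ 0.7776 -0.258 ]
dark [232.5 394.4] 57 [226 389  14  11] [ 0.8012 -0.2428]
dark [355.6 396.8] 40 [350 392  11   8] [ 0.9138 -0.0384]
blue [165.  249.8] 6578 [106 197 119 107] [ 0.4642 -0.2568]
```

View pics/c1.png

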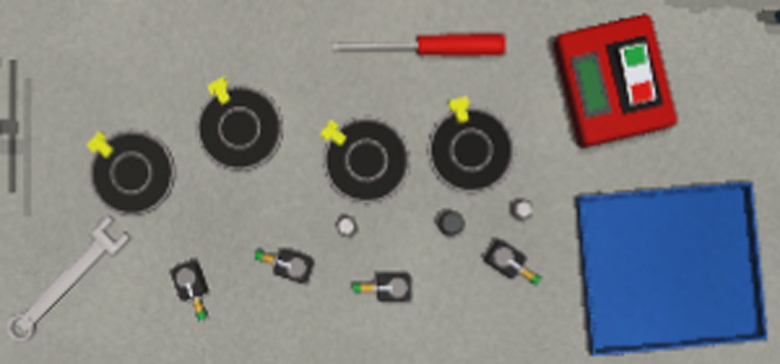

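Request:
drive_tool:
  series:
    - [[-41.6, -32.5, 2.3], 0]
    - [[-41.6, -32.5, 2.3], 0]
    - [[-41.6, -32.5, 2.3], 0]
    - [[-41.6, -32.5, 2.3], 0]
    - [[-41.6, -32.5, 2.3], 0]
    - [[-41.6, -32.5, 2.3], 0]
    - [[-41.6, -32.5, 2.3], 0]
    - [[-41.6, -32.5, 2.3], 0]
    - [[-41.6, -32.5, 2.3], 0]
    - [[-41.6, -32.5, 2.3], 0]
    - [[-41.6, -32.5, 2.3], 0]
    - [[-41.6, -32.5, 2.3], 0]
    - [[-41.6, -32.5, 2.3], 0]
    - [[-41.6, -32.5, 2.3], 0]
    - [[-41.6, -32.5, 2.3], 0]
    - [[-41.6, -32.5, 2.3], 0]
    - [[-41.6, -32.5, 2.3], 0]
  hand: 60

```text
time_s: 1.52
eef_pos: [0.499, 0.1716, 0.1993]
tcp_rot: [180.0, -0.0, 160.9]
wrist_force: [-1.1, 1.0, -0.1]
grip_width: 0.599
```

```bash
python3 - <<'E'
from h import *
o=robot.observe(); print(o["time_s"],o["eef_pos"],o["tcp_rot"],o["joint_positions"].round(1),o["wrist_force"])
cm=viewer.camera_model("wrist"); p,d=viewer.grab_frame("wrist"); np.savez("w1.npz",p=p,d=d,**{k:v for k,v in cm.items()})
cv2.imwrite("pics/w1.png",p[:,:,::-1]); m=masks(p)
for k,z,lo,hi in(("yellow",.006,8,2000),("green",.014,10,1000),("dark",.006,100,12500)):
    for c,a,b,_ in blobs(m[k],lo,hi): print(k,c.round(1),a,b,unproj(cm,c,z)[0][:2].round(4))
E
```

```text
1.5167 [0.49898099 0.17157345 0.19934527] [ 1.79986584e+02 -4.65550971e-02  1.60926831e+02] [-38.9   4.1  17.9 102.9  -1.3  73.2  50.3] [-1.13251446  1.02821244 -0.10240585]
green [389.1  69.9] 76 [384  64  11  12] [0.41   0.2807]
green [244.6 151.6] 60 [240 147  10  10] [0.4391 0.1025]
green [347.7 150.9] 48 [345 147   7   8] [0.4767 0.214 ]
green [ 88.6 211.8] 41 [ 85 208   8   8] [ 0.4452 -0.1021]
dark [398.7 108.7] 176 [389  92  22  33] [0.4519 0.2824]
dark [312.3 151. ] 600 [294 138  35  29] [0.4647 0.1753]
dark [224.8 158.6] 144 [217 146  17  27] [0.4395 0.0752]
dark [489.  184.9] 2846 [452 149  77  73] [0.5726 0.3624]
dark [489.9 186. ] 874 [473 170  35  33] [0.5742 0.3632]
```

View pics/w1.png

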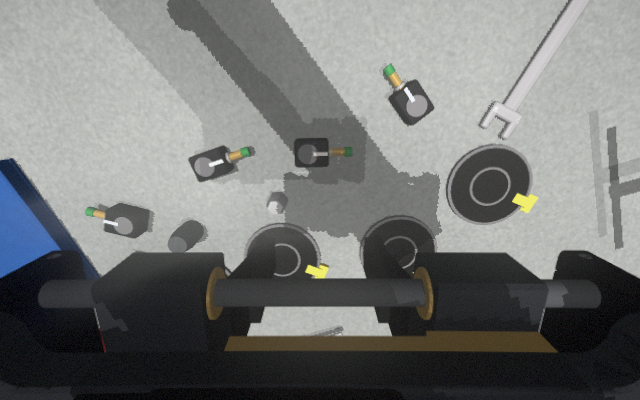

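```bash
cat >> h.py <<'E'
def disc(p,seed,r,lo=75,hi=185):
    """grey disc on a sensor's top: blob of mid grey nearest seed, in a window that is mostly the sensor"""
    u,v=[int(round(x)) for x in seed]; g=p.max(2).astype(int); s=g-p.min(2)
    m=np.zeros(g.shape,bool); m[v-r:v+r+1,u-r:u+r+1]=True
    m&=(g>lo)&(g<hi)&(s<30)
    b=sorted(blobs(m,4,900),key=lambda t:np.hypot(*(t[0]-seed)))
    return (b[0][0],b[0][1],b[0][2]) if b else None
E
python3 - <<'E'
from h import *
W=np.load("w1.npz")
wcm=dict(mtx=W["mtx"],k1=float(W["k1"]),extrinsics=W["extrinsics"])
S={"S1":(416,106),"S2":(308,152),"S3":(205,167),"S4":(123,226)}
for n,s in S.items():
    w=unproj(wcm,s,.028)[0]
    d=disc(W["p"],s,10); print(n,"seed",w[:2].round(4),"disc",d,unproj(wcm,d[0],.028)[0][:2].round(4) if d else "")
    print(W["p"].max(2)[s[1]-14:s[1]+15:2,s[0]-14:s[0]+15:2] if n=="S3" else "")
    for c in("top","scene"):
        cm=viewer.camera_model(c); p=np.load(c+"0.npz")["p"]; d=disc(p,proj(cm,w)[0],4)
        print(c,d,unproj(cm,d[0],.028)[0][:2].round(4) if d else "")
E
```

```text
S1 seed [0.4534 0.2949] disc (array([416.15143603, 106.27937337]), np.int32(383), array([406,  96,  21,  21], dtype=int32)) [0.4537 0.295 ]

top (array([250.86, 226.86]), np.int32(50), array([247, 223,   8,   9], dtype=int32)) [0.4539 0.295 ]
scene (array([379.42553191, 149.0212766 ]), np.int32(47), array([375, 146,   9,   7], dtype=int32)) [0.4512 0.2961]
S2 seed [0.4614 0.1719] disc (array([307.66      , 153.52333333]), np.int32(300), array([298, 144,  21,  19], dtype=int32)) [0.4629 0.1709]

top (array([293.        , 223.58928571]), np.int32(56), array([289, 220,   9,   9], dtype=int32)) [0.462  0.1716]
scene (array([336.76923077, 171.55769231]), np.int32(52), array([333, 168,   9,   8], dtype=int32)) [0.461 0.171]
S3 seed [0.4399 0.0582] disc (array([203.7534626 , 166.52631579]), np.int32(361), array([195, 157,  21,  21], dtype=int32)) [0.4389 0.0571]
[[197 199 174 158 153  83  74  79  77  81  78  81  77  75  72]
 [201 177 103  80  79  77  78  78  78  75  76  72  74  75  72]
 [ 78  82  83  84  98 112 118 109  83  73  75  75  77  79  74]
 [ 82  84  82 121 149 142 140 141 144 124  
[... 620 characters left out ...]
  82 127 122 126 169 173 176]
 [193 190 196 197 110  93 130 181 200 198 188 181 175 174 177]]
top (array([332.42307692, 230.40384615]), np.int32(52), array([328, 227,   9,   8], dtype=int32)) [0.4407 0.0574]
scene (array([289.76785714, 182.48214286]), np.int32(56), array([286, 179,   9,   8], dtype=int32)) [0.437 0.058]
S4 seed [ 0.4725 -0.0621] disc (array([123.32311321, 226.09669811]), np.int32(424), array([113, 216,  21,  21], dtype=int32)) [ 0.4727 -0.0619]

top (array([373.45283019, 218.45283019]), np.int32(53), array([370, 215,   8,   8], dtype=int32)) [ 0.4736 -0.0622]
scene (array([248.94642857, 213.92857143]), np.int32(56), array([245, 211,   9,   7], dtype=int32)) [ 0.47   -0.0609]
```

```bash
cat >> h.py <<'E'
def pads(p,cm):
    """pad centres (hull of the dark blob, rays onto z=6 mm) and mark angles"""
    f=p.astype(int); y=(f[:,:,0]>110)&(f[:,:,1]>100)&(f[:,:,2]<.45*f[:,:,0])&(abs(f[:,:,0]-f[:,:,1])<70)
    dk=cv2.morphologyEx((f.max(2)<95).astype(np.uint8),cv2.MORPH_CLOSE,np.ones((3,3)))
    ys=[unproj(cm,c,.006)[0] for c,a,b,_ in blobs(y,15,3000)]; r=[]
    for c,a,b,l in blobs(dk,250,14000):
        ct=max(cv2.findContours(l.astype(np.uint8),0,2)[0],key=cv2.contourArea)[:,0]
        w=unproj(cm,ct,.006)[:,:2].astype(np.float32); (cx,cy),rad=cv2.minEnclosingCircle(w)
        if .040<rad<.058:
            h=cv2.moments(cv2.convexHull(w)); c2=np.array([h["m10"],h["m01"]])/h["m00"]
            yy=[k[:2] for k in ys if np.hypot(*(k[:2]-c2))<.065]
            if yy: e=yy[0]-c2; r.append((c2.round(4),round(rad,4),yy[0].round(4),round(np.degrees(np.arctan2(e[1],e[0])),1),round(np.hypot(*e),4)))
    return r
def W(f):
    z=np.load(f); return z["p"],dict(mtx=z["mtx"],k1=float(z["k1"]),extrinsics=z["extrinsics"])
E
python3 - <<'E'
from h import *
for n in("top","scene"): print(n,*pads(np.load(n+"0.npz")["p"],viewer.camera_model(n)),sep="\n")
print(*pads(*W("w1.npz")),sep="\n")
E
```

```text
top
(array([0.6259, 0.2358]), 0.0465, array([0.6701, 0.2582]), np.float64(26.9), np.float64(0.0496))
(array([ 0.5963, -0.0294]), 0.0483, array([ 0.6438, -0.0181]), np.float64(13.3), np.float64(0.0488))
(array([0.5869, 0.0897]), 0.0467, array([0.6174, 0.1278]), np.float64(51.3), np.float64(0.0488))
(array([0.5762, 0.3596]), 0.0482, array([0.608 , 0.3978]), np.float64(50.2), np.float64(0.0497))
scene
(array([0.626 , 0.2351]), 0.0531, array([0.6667, 0.2584]), np.float64(29.8), np.float64(0.047))
(array([0.5864, 0.0899]), 0.053, array([0.6147, 0.1282]), np.float64(53.5), np.float64(0.0476))
(array([ 0.5953, -0.03  ]), 0.0503, array([ 0.6413, -0.0182]), np.float64(14.4), np.float64(0.0475))
```

```bash
cat > go.py <<'E'
import sys, numpy as np
from cell import robot
o=robot.observe(); p=o["eef_pos"]; r,_,y=o["tcp_rot"]; a=np.radians(y)
print("t",round(o["time_s"],1),"pos",p.round(4),"yaw",round(y,1),"grip",round(o["grip_width"],3),"j7",o["joint_positions"][6].round(),"F",o["wrist_force"].round(1))
v=[float(x) for x in sys.argv[1:]]
for i in range(0,len(v),4):
    d=np.array(v[i:i+3])-p; t=-(v[i+3]-y)   # tool z points down
    t=(t+180)%360-180
    print([[round(100*(d[0]*np.cos(a)+d[1]*np.sin(a)),1),round(100*(d[0]*np.sin(a)-d[1]*np.cos(a)),1),round(-100*d[2],1)],round(t,1)], "rows",int(np.ceil(max(np.linalg.norm(d)/.0417,abs(t)/7.16))))
E
python3 go.py .4493 .2935 .10 -161  .4493 .2935 .005 -161
```

```text
t 1.6 pos [0.499  0.1716 0.1994] yaw 160.9 grip 0.602 j7 50.0 F [-0.2  0.3 -0.2]
[[np.float64(8.7), np.float64(9.9), np.float64(9.9)], np.float64(-38.1)] rows 6
[[np.float64(8.7), np.float64(9.9), np.float64(19.4)], np.float64(-38.1)] rows 6
```

Request:
drive_tool:
  series:
    - [[8.7, 9.9, 9.9], -38]
    - [[8.7, 9.9, 9.9], -38]
    - [[8.7, 9.9, 9.9], -38]
    - [[8.7, 9.9, 9.9], -38]
    - [[8.7, 9.9, 9.9], -38]
    - [[8.7, 9.9, 9.9], -38]
    - [[8.7, 9.9, 9.9], -38]
    - [[8.7, 9.9, 9.9], -38]

```text
time_s: 2.23
eef_pos: [0.4498, 0.2928, 0.1006]
tcp_rot: [180.0, 0.0, -161.2]
wrist_force: [0.5, -0.5, -0.1]
grip_width: 0.599
```

```bash
sed -i 's/round(100/float(100/g; s/,1),float/,float/g' go.py; sed -i 's/print(\[\[.*/s=[d[0]*np.cos(a)+d[1]*np.sin(a),d[0]*np.sin(a)-d[1]*np.cos(a),-d[2]]; print([[round(float(100*k),2) for k in s],round(float(t),1)],"rows",int(np.ceil(max(np.linalg.norm(d)\/.0417,abs(t)\/7.16))))/' go.py
python3 go.py .4493 .2935 .005 -161
python3 - <<'E'
from h import *
cm=viewer.camera_model("wrist"); p,d=viewer.grab_frame("wrist"); np.savez("w2.npz",p=p,d=d,**cm)
cv2.imwrite("pics/w2.png",p[:,:,::-1])
print(proj(cm,[[.4535,.295,.028],[.4493,.2935,.028],robot.observe()["eef_pos"]]))
E
```

```text
t 2.2 pos [0.4498 0.2928 0.1006] yaw -161.2 grip 0.599 j7 74.0 F [ 0.5 -0.5 -0.1]
[[0.03, 0.08, 9.56], -0.2] rows 3
[[319.61203091 216.67064621]
 [319.53409979 211.56338361]
 [317.72910476 252.8177682 ]]
```

View pics/w2.png

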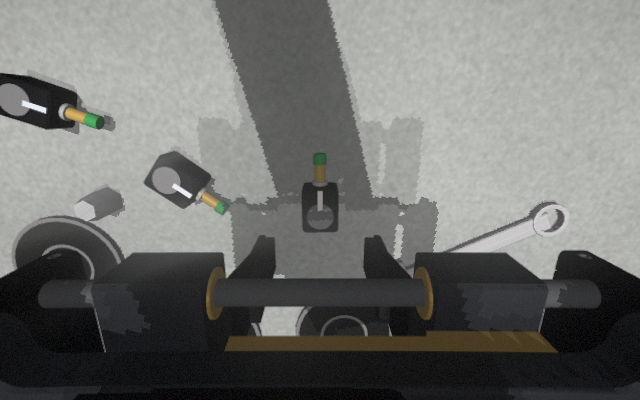

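Request:
drive_tool:
  series:
    - [[0, 0.1, 4], 0]
    - [[0, 0.1, 8], 0]
    - [[0, 0.1, 9.5], 0]
    - [[0, 0.1, 9.5], 0]
    - [[0, 0.1, 9.5], 0]

```text
time_s: 2.7
eef_pos: [0.4501, 0.2927, 0.0055]
tcp_rot: [-180.0, -0.0, -161.3]
wrist_force: [0.1, 0.0, 0.5]
grip_width: 0.602
```

Request:
drive_tool:
  series:
    - [[0, 0, 0], 0]
    - [[0, 0, 0], 0]
    - [[0, 0, 0], 0]
    - [[0, 0, 0], 0]
    - [[0, 0, 0], 0]
    - [[0, 0, 0], 0]
    - [[0, 0, -3], 0]
    - [[0, 0, -6], 0]
    - [[0, 0, -6], 0]
    - [[0, 0, -6], 0]
  hand: 0
  grip_force: 20

```text
time_s: 3.53
eef_pos: [0.4513, 0.2938, 0.0674]
tcp_rot: [179.9, 0.2, -161.2]
wrist_force: [0.6, -0.5, -0.0]
grip_width: 0.345
```

```bash
python3 go.py .575 .3597 .065 50.3  .575 .3597 .012 50.3
```

```text
t 3.5 pos [0.4513 0.2938 0.0674] yaw -161.2 grip 0.345 j7 75.0 F [ 0.6 -0.5 -0. ]
[[-13.83, 2.26, 0.24], 148.5] rows 21
[[-13.83, 2.26, 5.54], 148.5] rows 21
```

Request:
drive_tool:
  series:
    - [[-13.8, 2.3, 0], 148.5]
    - [[-13.8, 2.3, 0], 148.5]
    - [[-13.8, 2.3, 0], 148.5]
    - [[-13.8, 2.3, 0], 148.5]
    - [[-13.8, 2.3, 0], 148.5]
    - [[-13.8, 2.3, 0], 148.5]
    - [[-13.8, 2.3, 0], 148.5]
    - [[-13.8, 2.3, 0], 148.5]
    - [[-13.8, 2.3, 0], 148.5]
    - [[-13.8, 2.3, 0], 148.5]
    - [[-13.8, 2.3, 0], 148.5]
    - [[-13.8, 2.3, 0], 148.5]
    - [[-13.8, 2.3, 0], 148.5]
    - [[-13.8, 2.3, 0], 148.5]
    - [[-13.8, 2.3, 0], 148.5]
    - [[-13.8, 2.3, 0], 148.5]
    - [[-13.8, 2.3, 0], 148.5]
    - [[-13.8, 2.3, 0], 148.5]
    - [[-13.8, 2.3, 0], 148.5]
    - [[-13.8, 2.3, 0], 148.5]

```text
time_s: 5.2
eef_pos: [0.5723, 0.3583, 0.0636]
tcp_rot: [-180.0, 0.2, 55.2]
wrist_force: [0.9, -0.6, -0.6]
grip_width: 0.343
```

Request:
drive_tool:
  series:
    - [[0, 0, 0], 0.01]
    - [[0, 0, 0], 0.01]

```text
time_s: 5.37
eef_pos: [0.5725, 0.3586, 0.064]
tcp_rot: [-180.0, 0.1, 55.7]
wrist_force: [0.4, 0.3, -0.8]
grip_width: 0.34
```

```bash
python3 go.py .575 .3597 .012 50.3
python3 - <<'E'
from h import *
cm=viewer.camera_model("wrist"); p,d=viewer.grab_frame("wrist"); np.savez("w3.npz",p=p,d=d,**cm)
cv2.imwrite("pics/w3.png",p[:,:,::-1]); print(pads(p,cm))
f=p.astype(int); y=(f[:,:,0]>110)&(f[:,:,1]>100)&(f[:,:,2]<.45*f[:,:,0])&(abs(f[:,:,0]-f[:,:,1])<70)
for c,a,b,_ in blobs(y,15,3000): print(c,a,unproj(cm,c,.006)[0])
E
```

```text
t 5.4 pos [0.5725 0.3586 0.064 ] yaw 55.7 grip 0.34 j7 -55.0 F [ 0.4  0.3 -0.8]
[[0.23, 0.14, 5.2], 5.4] rows 2
[]
[328.16826923 148.89302885] 832 [0.60713308 0.39874476 0.006     ]
[484.25   263.8125] 16 [0.65989024 0.2508602  0.006     ]
```

View pics/w3.png

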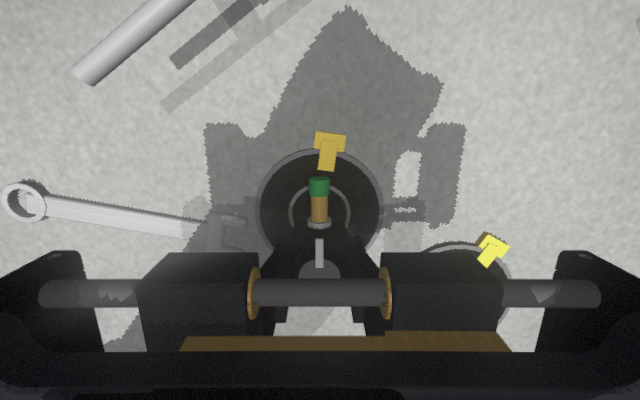

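Request:
drive_tool:
  series:
    - [[0.2, 0.1, 2], 5.4]
    - [[0.2, 0.1, 4], 5.4]
    - [[0.2, 0.1, 5.15], 5.4]
    - [[0.2, 0.1, 5.15], 5.4]
    - [[0.2, 0.1, 5.15], 5.4]
    - [[0.2, 0.1, 5.15], 5.4]

```text
time_s: 5.92
eef_pos: [0.5755, 0.36, 0.0143]
tcp_rot: [180.0, -0.0, 50.2]
wrist_force: [0.3, -0.4, 0.2]
grip_width: 0.347
```

Request:
drive_tool:
  series:
    - [[0, 0, 0], 0]
    - [[0, 0, 0], 0]
    - [[0, 0, 0], 0]
    - [[0, 0, 0], 0]
    - [[0, 0, -4], 0]
    - [[0, 0, -8], 0]
    - [[0, 0, -9], 0]
    - [[0, 0, -9], 0]
    - [[0, 0, -9], 0]
  hand: 60

```text
time_s: 6.67
eef_pos: [0.5757, 0.3605, 0.1051]
tcp_rot: [180.0, -0.1, 50.1]
wrist_force: [-0.6, -0.4, -0.4]
grip_width: 0.6
```

```bash
python3 go.py .4637 .1755 .10 71  .4637 .1755 .005 71
```

```text
t 6.7 pos [0.5757 0.3605 0.1051] yaw 50.1 grip 0.6 j7 -60.0 F [-0.6 -0.4 -0.4]
[[-21.38, 3.26, 0.51], -20.9] rows 6
[[-21.38, 3.26, 10.01], -20.9] rows 6
```

Request:
drive_tool:
  series:
    - [[-21.4, 3.3, 0.5], -21]
    - [[-21.4, 3.3, 0.5], -21]
    - [[-21.4, 3.3, 0.5], -21]
    - [[-21.4, 3.3, 0.5], -21]
    - [[-21.4, 3.3, 0.5], -21]
    - [[-21.4, 3.3, 0.5], -21]
    - [[-21.4, 3.3, 0.5], -21]
    - [[-21.4, 3.3, 0.5], -21]
    - [[-21.4, 3.3, 0.5], -21]

```text
time_s: 7.42
eef_pos: [0.4637, 0.1762, 0.0989]
tcp_rot: [180.0, -0.0, 71.2]
wrist_force: [-0.4, 0.3, -0.6]
grip_width: 0.601
```

```bash
cat > sens.py <<'E'
import sys; from h import *
# refine a sensor from the wrist camera: args x y angle (estimate)
x,y,a=map(float,sys.argv[1:4]); e=np.array([np.cos(np.radians(a)),np.sin(np.radians(a))]); z0=float(sys.argv[4]) if len(sys.argv)>4 else 0
cm=viewer.camera_model("wrist"); p,d=viewer.grab_frame("wrist")
s=proj(cm,[*(np.array([x,y])-.0045*e),z0+.028])[0]; D=disc(p,s,12); g=proj(cm,[*(np.array([x,y])+.042*e),z0+.014])[0]
G=sorted(blobs(masks(p)["green"],15,800),key=lambda t:np.hypot(*(t[0]-g)))[0]
w=unproj(cm,D[0],z0+.028)[0][:2]; c=unproj(cm,G[0],z0+.014)[0][:2]; v=c-w; n=np.hypot(*v)
print("disc",D[1],w.round(4),"cap",G[1],c.round(4),"ang",np.degrees(np.arctan2(v[1],v[0])).round(1),"len",n.round(4),"CENTRE",(w+.0045*v/n).round(4))
E
python3 sens.py .4637 .1755 71; python3 go.py .4637 .1755 .005 71
```

```text
disc 525 [0.4625 0.1704] cap 131 [0.477  0.2131] ang 71.4 len 0.0451 CENTRE [0.464  0.1746]
t 7.5 pos [0.4639 0.1762 0.0989] yaw 71.2 grip 0.607 j7 -38.0 F [-0.   0.4  1.1]
[[-0.07, 0.01, 9.39], 0.2] rows 3
```

Request:
drive_tool:
  series:
    - [[-0.1, 0, 4], 0]
    - [[-0.1, 0, 8], 0]
    - [[-0.1, 0, 9.4], 0]
    - [[-0.1, 0, 9.4], 0]
    - [[-0.1, 0, 9.4], 0]
    - [[-0.1, 0, 9.4], 0]

```text
time_s: 7.97
eef_pos: [0.4637, 0.1745, 0.0048]
tcp_rot: [180.0, 0.1, 71.2]
wrist_force: [0.4, -0.2, -0.3]
grip_width: 0.6
```

Request:
drive_tool:
  series:
    - [[0, 0, 0], 0]
    - [[0, 0, 0], 0]
    - [[0, 0, 0], 0]
    - [[0, 0, 0], 0]
    - [[0, 0, 0], 0]
    - [[0, 0, 0], 0]
    - [[0, 0, -3], 0]
    - [[0, 0, -6], 0]
    - [[0, 0, -6], 0]
    - [[0, 0, -6], 0]
  hand: 0

```text
time_s: 8.8
eef_pos: [0.4642, 0.1746, 0.0666]
tcp_rot: [179.9, -0.2, 71.1]
wrist_force: [-0.9, -0.0, -0.6]
grip_width: 0.343
```

```bash
python3 go.py .6245 .2356 .065 27.5  .6245 .2356 .0115 27.5
```

```text
t 8.8 pos [0.4642 0.1746 0.0666] yaw 71.1 grip 0.343 j7 -36.0 F [-0.9 -0.  -0.6]
[[10.95, 13.19, 0.16], 43.6] rows 7
[[10.95, 13.19, 5.51], 43.6] rows 7
```

Request:
drive_tool:
  series:
    - [[11, 13.2, 0], 43.6]
    - [[11, 13.2, 0], 43.6]
    - [[11, 13.2, 0], 43.6]
    - [[11, 13.2, 0], 43.6]
    - [[11, 13.2, 0], 43.6]
    - [[11, 13.2, 0], 43.6]
    - [[11, 13.2, 0], 43.6]
    - [[11, 13.2, 0], 43.6]
    - [[11, 13.2, 0], 43.6]
    - [[11, 13.2, 0], 43.6]

```text
time_s: 9.63
eef_pos: [0.6229, 0.2351, 0.0649]
tcp_rot: [-179.9, 0.0, 27.6]
wrist_force: [0.5, 0.4, -0.2]
grip_width: 0.34
```

```bash
cat > mark.py <<'E'
import sys; from h import *
x,y=map(float,sys.argv[1:3])
cm=viewer.camera_model("wrist"); p,d=viewer.grab_frame("wrist"); np.savez("wm.npz",p=p,d=d,**cm)
f=p.astype(int); m=(f[:,:,0]>110)&(f[:,:,1]>100)&(f[:,:,2]<.45*f[:,:,0])&(abs(f[:,:,0]-f[:,:,1])<70)
for c,a,b,_ in blobs(m,60,3000):
    w=unproj(cm,c,.006)[0][:2]; e=w-[x,y]
    if np.hypot(*e)<.08: print("mark",w.round(4),a,"ang",np.degrees(np.arctan2(e[1],e[0])).round(1),"r",np.hypot(*e).round(4))
# lateral centre of the pad: rim of the dark disc left/right on image rows ahead of the fingers
dk=f.max(2)
for v in range(180,235,10):
    r=dk[v,200:440]; i=np.where(r<100)[0]
    if len(i): 
        l,rr=i[0]+200,i[-1]+200; print(v,l,rr,unproj(cm,[[l,v],[rr,v]],.006)[:,:2].round(4).tolist())
E
python3 mark.py .6245 .2356; python3 go.py .6245 .2356 .0115 27.5
```

```text
mark [0.6681 0.2588] 815 ang 28.1 r 0.0494
180 202 367 [[0.608, 0.3266], [0.6653, 0.2174]]
190 200 373 [[0.6, 0.3251], [0.6607, 0.2095]]
200 200 381 [[0.5926, 0.3223], [0.6567, 0.2001]]
210 200 382 [[0.5851, 0.3194], [0.6502, 0.1952]]
220 200 381 [[0.5774, 0.3164], [0.6428, 0.1916]]
230 201 375 [[0.5698, 0.3126], [0.6334, 0.1915]]
t 9.7 pos [0.6231 0.2352 0.0652] yaw 27.6 grip 0.344 j7 -67.0 F [-0.3 -0.5 -0.6]
[[0.15, 0.03, 5.37], 0.1] rows 2
```

Request:
drive_tool:
  series:
    - [[0.15, 0, 2], 0.1]
    - [[0.15, 0, 4], 0.1]
    - [[0.15, 0, 5.3], 0.1]
    - [[0.15, 0, 5.3], 0.1]
    - [[0.15, 0, 5.3], 0.1]
    - [[0.15, 0, 5.3], 0.1]
    - [[0.15, 0, 5.3], 0.1]

```text
time_s: 10.27
eef_pos: [0.6252, 0.2359, 0.0127]
tcp_rot: [-180.0, -0.1, 27.4]
wrist_force: [0.2, -0.4, 0.1]
grip_width: 0.344
```

Request:
drive_tool:
  series:
    - [[0, 0, 0], 0]
    - [[0, 0, 0], 0]
    - [[0, 0, 0], 0]
    - [[0, 0, 0], 0]
    - [[0, 0, -4], 0]
    - [[0, 0, -8], 0]
    - [[0, 0, -9], 0]
    - [[0, 0, -9], 0]
    - [[0, 0, -9], 0]
  hand: 60

```text
time_s: 11.02
eef_pos: [0.6253, 0.2361, 0.1029]
tcp_rot: [-180.0, -0.1, 27.4]
wrist_force: [-1.2, -0.4, -0.7]
grip_width: 0.595
```

```bash
python3 go.py .4392 .0619 .10 89.5
```

```text
t 11.0 pos [0.6253 0.2361 0.1029] yaw 27.4 grip 0.595 j7 -68.0 F [-1.2 -0.4 -0.7]
[[-24.54, 6.9, 0.29], -62.1] rows 9
```

Request:
drive_tool:
  series:
    - [[-24.5, 6.9, 0.3], -62]
    - [[-24.5, 6.9, 0.3], -62]
    - [[-24.5, 6.9, 0.3], -62]
    - [[-24.5, 6.9, 0.3], -62]
    - [[-24.5, 6.9, 0.3], -62]
    - [[-24.5, 6.9, 0.3], -62]
    - [[-24.5, 6.9, 0.3], -62]
    - [[-24.5, 6.9, 0.3], -62]
    - [[-24.5, 6.9, 0.3], -62]
    - [[-24.5, 6.9, 0.3], -62]
    - [[-24.5, 6.9, 0.3], -62]
    - [[-24.5, 6.9, 0.3], -62]

```text
time_s: 12.02
eef_pos: [0.4386, 0.0618, 0.0984]
tcp_rot: [-179.9, 0.1, 89.3]
wrist_force: [1.3, 1.0, -0.7]
grip_width: 0.597
```

```bash
python3 sens.py .4392 .0619 89.5; python3 go.py .4392 .0619 .0045 89.5
```

```text
disc 581 [0.4388 0.0565] cap 128 [0.439  0.1027] ang 89.7 len 0.0462 CENTRE [0.4388 0.061 ]
t 12.1 pos [0.4388 0.0618 0.0985] yaw 89.3 grip 0.599 j7 -14.0 F [ 0.7 -0.   0.1]
[[0.01, 0.04, 9.4], -0.2] rows 3
```

Request:
drive_tool:
  series:
    - [[-0.05, 0, 4], 0]
    - [[-0.05, 0, 8], 0]
    - [[-0.05, 0, 9.4], 0]
    - [[-0.05, 0, 9.4], 0]
    - [[-0.05, 0, 9.4], 0]
    - [[-0.05, 0, 9.4], 0]

```text
time_s: 12.57
eef_pos: [0.4393, 0.0611, 0.005]
tcp_rot: [-180.0, 0.1, 89.4]
wrist_force: [-0.4, 1.0, 0.5]
grip_width: 0.6
```

Request:
drive_tool:
  series:
    - [[0, 0, 0], 0]
    - [[0, 0, 0], 0]
    - [[0, 0, 0], 0]
    - [[0, 0, 0], 0]
    - [[0, 0, 0], 0]
    - [[0, 0, 0], 0]
    - [[0, 0, -3], 0]
    - [[0, 0, -6], 0]
    - [[0, 0, -6], 0]
    - [[0, 0, -6], 0]
  hand: 0

```text
time_s: 13.4
eef_pos: [0.4404, 0.0622, 0.0664]
tcp_rot: [179.8, -0.2, 89.4]
wrist_force: [0.2, 0.3, -0.6]
grip_width: 0.345
```

```bash
python3 go.py .5855 .0896 .065 51.5
```

```text
t 13.4 pos [0.4404 0.0622 0.0664] yaw 89.4 grip 0.345 j7 -11.0 F [ 0.2  0.3 -0.6]
[[2.88, 14.48, 0.14], 37.9] rows 6
```

Request:
drive_tool:
  series:
    - [[2.9, 14.5, 0], 38]
    - [[2.9, 14.5, 0], 38]
    - [[2.9, 14.5, 0], 38]
    - [[2.9, 14.5, 0], 38]
    - [[2.9, 14.5, 0], 38]
    - [[2.9, 14.5, 0], 38]
    - [[2.9, 14.5, 0], 38]
    - [[2.9, 14.5, 0], 38]
    - [[2.9, 14.5, 0], 38]
    - [[2.9, 14.5, 0], 38]

```text
time_s: 14.23
eef_pos: [0.5839, 0.0888, 0.0647]
tcp_rot: [-180.0, 0.0, 51.5]
wrist_force: [-0.5, -0.2, -0.2]
grip_width: 0.343
```

```bash
python3 mark.py .5855 .0896; python3 go.py .5855 .0896 .0115 51.5
```

```text
mark [0.6159 0.1288] 826 ang 52.2 r 0.0496
180 270 367 [[0.5732, 0.1352], [0.6299, 0.0901]]
190 264 373 [[0.5646, 0.1322], [0.6289, 0.081]]
200 255 377 [[0.5539, 0.1306], [0.6267, 0.0727]]
210 255 383 [[0.5485, 0.1246], [0.6257, 0.0632]]
220 256 382 [[0.5436, 0.118], [0.6204, 0.057]]
230 263 376 [[0.5423, 0.1083], [0.6119, 0.053]]
t 14.3 pos [0.5841 0.0889 0.0649] yaw 51.4 grip 0.342 j7 -29.0 F [-0.2 -0.7 -0.4]
[[0.14, 0.07, 5.34], -0.1] rows 2
```

Request:
drive_tool:
  series:
    - [[0.1, 0, 2], -0.3]
    - [[0.1, 0, 4], -0.3]
    - [[0.1, 0, 5.3], -0.3]
    - [[0.1, 0, 5.3], -0.3]
    - [[0.1, 0, 5.3], -0.3]
    - [[0.1, 0, 5.3], -0.3]
    - [[0.1, 0, 5.3], -0.3]

```text
time_s: 14.87
eef_pos: [0.5853, 0.0896, 0.0126]
tcp_rot: [180.0, -0.0, 51.7]
wrist_force: [-1.3, 0.1, 0.0]
grip_width: 0.347
```

Request:
drive_tool:
  series:
    - [[0, 0, 0], 0]
    - [[0, 0, 0], 0]
    - [[0, 0, 0], 0]
    - [[0, 0, 0], 0]
    - [[0, 0, -4], 0]
    - [[0, 0, -8], 0]
    - [[0, 0, -9], 0]
    - [[0, 0, -9], 0]
    - [[0, 0, -9], 0]
  hand: 60

```text
time_s: 15.62
eef_pos: [0.5853, 0.09, 0.1024]
tcp_rot: [180.0, -0.1, 51.7]
wrist_force: [-0.8, 0.3, -0.5]
grip_width: 0.601
```

```bash
python3 go.py .4701 -.0656 .10 55
```

```text
t 15.6 pos [0.5853 0.09   0.1024] yaw 51.7 grip 0.601 j7 -31.0 F [-0.8  0.3 -0.5]
[[-19.35, 0.59, 0.24], -3.3] rows 5
```

Request:
drive_tool:
  series:
    - [[-19.4, 0.6, 0], -3.3]
    - [[-19.4, 0.6, 0], -3.3]
    - [[-19.4, 0.6, 0], -3.3]
    - [[-19.4, 0.6, 0], -3.3]
    - [[-19.4, 0.6, 0], -3.3]
    - [[-19.4, 0.6, 0], -3.3]
    - [[-19.4, 0.6, 0], -3.3]
    - [[-19.4, 0.6, 0], -3.3]
    - [[-19.4, 0.6, 0], -3.3]
  hand: 50

```text
time_s: 16.37
eef_pos: [0.4699, -0.0652, 0.1017]
tcp_rot: [180.0, 0.1, 55.1]
wrist_force: [1.1, -0.3, -0.4]
grip_width: 0.501
```

```bash
python3 go.py .4701 -.0656 .0045 55; python3 - <<'E'
from h import *
print("nut2",unproj(viewer.camera_model("top"),[380.5,200.3],.03),unproj(viewer.camera_model("scene"),[249,237],.03))
cm=viewer.camera_model("wrist"); p,d=viewer.grab_frame("wrist")
D=disc(p,proj(cm,[.4727,-.0619,.028])[0],14); print(D,unproj(cm,D[0],.028))
cv2.imwrite("pics/w4.png",p[:,:,::-1])
E
```

```text
t 16.4 pos [ 0.4699 -0.0652  0.1017] yaw 55.1 grip 0.501 j7 -26.0 F [ 1.1 -0.3 -0.4]
[[-0.02, 0.04, 9.72], 0.1] rows 3
nut2 [[ 0.52594689 -0.08351816  0.03      ]] [[ 0.52405246 -0.08434691  0.03      ]]
(array([318.88216561, 207.62738854]), np.int32(628), array([306, 194,  29,  27], dtype=int32)) [[ 0.47093037 -0.06245378  0.028     ]]
```

View pics/w4.png

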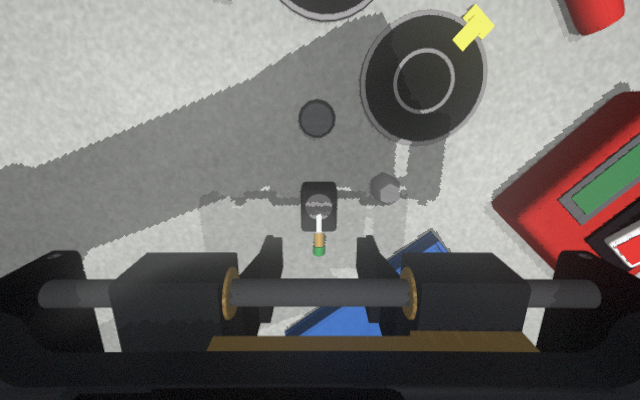

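```bash
python3 - <<'E'
from h import *
cm=viewer.camera_model("wrist"); p=cv2.imread("pics/w4.png")[:,:,::-1]; f=p.astype(int)
print(pads(p,cm))
m=(f.max(2)>75)&(f.max(2)<170)&(f.max(2)-f.min(2)<30); m[:, :370]=0; m[:,475:]=0; m[:20]=0; m[135:]=0
for c,a,b,l in blobs(m,60,1500): print("ring?",c,a,b,unproj(cm,c,.006)[0])
E
```

```text
[]
ring? [380.43636364  31.31454545] 550 [370  20  39  39] [0.58517938 0.01996051 0.006     ]
ring? [425.96708286  78.9523269 ] 881 [393  47  63  67] [ 0.59726668 -0.02913077  0.006     ]
ring? [462.00549451 121.6043956 ] 182 [444 104  31  31] [ 0.60568946 -0.07469669  0.006     ]
ring? [376.22026432 126.92511013] 227 [370 111  21  24] [ 0.54596226 -0.03802149  0.006     ]
```

Request:
drive_tool:
  series:
    - [[-0.1, 0, 4], 0]
    - [[-0.1, 0, 8], 0]
    - [[-0.1, 0, 9.7], 0]
    - [[-0.1, 0, 9.7], 0]
    - [[-0.1, 0, 9.7], 0]
    - [[-0.1, 0, 9.7], 0]

```text
time_s: 16.92
eef_pos: [0.4692, -0.0671, 0.0046]
tcp_rot: [180.0, 0.1, 55.1]
wrist_force: [0.1, -0.5, -0.3]
grip_width: 0.501
```

Request:
drive_tool:
  series:
    - [[0, 0, 0], 0]
    - [[0, 0, 0], 0]
    - [[0, 0, 0], 0]
    - [[0, 0, 0], 0]
    - [[0, 0, 0], 0]
    - [[0, 0, 0], 0]
    - [[0, 0, -3], 0]
    - [[0, 0, -6], 0]
    - [[0, 0, -6], 0]
    - [[0, 0, -6], 0]
  hand: 0

```text
time_s: 17.75
eef_pos: [0.4703, -0.0667, 0.0663]
tcp_rot: [179.9, -0.2, 55.1]
wrist_force: [-0.7, 0.0, -1.1]
grip_width: 0.34
```

```bash
python3 go.py .595 -.0297 .075 194
```

```text
t 17.8 pos [ 0.4703 -0.0667  0.0663] yaw 55.1 grip 0.34 j7 -19.0 F [-0.7  0.  -1.1]
[[10.17, 8.1, -0.87], -138.9] rows 20
```

Request:
drive_tool:
  series:
    - [[10.3, 8.1, -0.9], -138.8]
    - [[10.3, 8.1, -0.9], -138.8]
    - [[10.3, 8.1, -0.9], -138.8]
    - [[10.3, 8.1, -0.9], -138.8]
    - [[10.3, 8.1, -0.9], -138.8]
    - [[10.3, 8.1, -0.9], -138.8]
    - [[10.3, 8.1, -0.9], -138.8]
    - [[10.3, 8.1, -0.9], -138.8]
    - [[10.3, 8.1, -0.9], -138.8]
    - [[10.3, 8.1, -0.9], -138.8]
    - [[10.3, 8.1, -0.9], -138.8]
    - [[10.3, 8.1, -0.9], -138.8]
    - [[10.3, 8.1, -0.9], -138.8]
    - [[10.3, 8.1, -0.9], -138.8]
    - [[10.3, 8.1, -0.9], -138.8]
    - [[10.3, 8.1, -0.9], -138.8]
    - [[10.3, 8.1, -0.9], -138.8]
    - [[10.3, 8.1, -0.9], -138.8]
    - [[10.3, 8.1, -0.9], -138.8]
    - [[10.3, 8.1, -0.9], -138.8]

```text
time_s: 19.42
eef_pos: [0.593, -0.0292, 0.0718]
tcp_rot: [179.9, -0.2, -165.9]
wrist_force: [-0.4, 0.8, -0.4]
grip_width: 0.344
```

Request:
drive_tool:
  series:
    - [[0, 0, 0], 0]
    - [[0, 0, 0], 0]
    - [[0, 0, 0], 0]

```text
time_s: 19.67
eef_pos: [0.5937, -0.0294, 0.0729]
tcp_rot: [180.0, -0.1, -166.3]
wrist_force: [0.6, -0.4, -0.7]
grip_width: 0.34
```

```bash
python3 mark.py .5955 -.0295;python3 go.py .5965 -.0293 .0115 193.8
```

```text
180 273 363 [[0.5746, -0.0704], [0.558, -0.0026]]
190 267 432 [[0.5836, -0.0734], [0.553, 0.052]]
200 264 439 [[0.5922, -0.0741], [0.5594, 0.0602]]
210 261 439 [[0.601, -0.0749], [0.5673, 0.0631]]
220 262 439 [[0.6092, -0.0726], [0.5753, 0.0661]]
230 261 439 [[0.6179, -0.0718], [0.5835, 0.0691]]
t 19.7 pos [ 0.5939 -0.0293  0.0732] yaw -166.3 grip 0.343 j7 113.0 F [ 0.8 -0.1 -0.4]
[[-0.25, -0.06, 6.17], -0.1] rows 2
```

Request:
drive_tool:
  series:
    - [[-0.25, -0.05, 2], 0]
    - [[-0.25, -0.05, 4], 0]
    - [[-0.25, -0.05, 6.1], 0]
    - [[-0.25, -0.05, 6.1], 0]
    - [[-0.25, -0.05, 6.1], 0]
    - [[-0.25, -0.05, 6.1], 0]
    - [[-0.25, -0.05, 6.1], 0]

```text
time_s: 20.3
eef_pos: [0.5974, -0.0291, 0.014]
tcp_rot: [180.0, 0.1, -166.2]
wrist_force: [1.2, -1.1, -0.5]
grip_width: 0.34
```

Request:
drive_tool:
  series:
    - [[0, 0, 0], 0]
    - [[0, 0, 0], 0]
    - [[0, 0, 0], 0]
    - [[0, 0, 0], 0]
    - [[0, 0, -4], 0]
    - [[0, 0, -8], 0]
    - [[0, 0, -10], 0]
    - [[0, 0, -10], 0]
    - [[0, 0, -10], 0]
  hand: 60

```text
time_s: 21.05
eef_pos: [0.598, -0.0291, 0.1147]
tcp_rot: [-180.0, 0.2, -166.2]
wrist_force: [-0.2, -0.7, -1.0]
grip_width: 0.595
```

```bash
python3 go.py .50 -.23 .20 140
```

```text
t 21.1 pos [ 0.598  -0.0291  0.1147] yaw -166.2 grip 0.595 j7 112.0 F [-0.2 -0.7 -1. ]
[[14.31, -17.16, -8.53], 53.8] rows 8
```

```bash
python3 - <<'E'
from h import *
for n in("top","scene"):
    p=np.load(n+"0.npz")["p"]; cm=viewer.camera_model(n); f=p.astype(int); m=masks(p)
    wh=(f.min(2)>150)
    box=unproj(cm,[0,0],0)
    for k,mm,z in(("green",m["green"],.065),("red",m["red"],.057),("white",wh,.061)):
        for c,a,b,l in blobs(mm,20,400):
            w=unproj(cm,c,z)[0]
            if .6<w[0]<.75 and -.27<w[1]<-.14: print(n,k,c.round(1),a,b,w[:2].round(4))
p,_=viewer.grab_frame("top"); cv2.imwrite("pics/t2.png",cv2.resize(p[120:260,180:480,::-1],None,fx=2.6,fy=2.6,interpolation=cv2.INTER_CUBIC))
E
```

```text
top green [423.8 140.8] 50 [420 137   8   8] [ 0.6921 -0.2058]
top green [406.9 152.1] 127 [402 143  11  19] [ 0.6604 -0.1567]
top red [426.3 155.2] 47 [423 152   8   8] [ 0.6519 -0.214 ]
top white [440.1 130.1] 145 [430 120  20  19] [ 0.7235 -0.2552]
top white [424.3 148.1] 85 [419 139  12  20] [ 0.6717 -0.2078]
scene green [240.6 303.7] 242 [230 292  22  25] [ 0.6668 -0.1606]
scene green [223.2 324. ] 97 [217 318  14  13] [ 0.6882 -0.2057]
scene red [212.5 309.6] 93 [207 304  13  13] [ 0.6493 -0.2137]
scene white [218.2 318. ] 194 [204 303  29  31] [ 0.6715 -0.21  ]
```

```bash
python3 go.py .692 -.2055 .10 191.6
```

```text
t 21.1 pos [ 0.5968 -0.029   0.1131] yaw -166.2 grip 0.599 j7 112.0 F [-0.8  0.7 -0.2]
[[-5.03, -19.42, 1.31], 2.2] rows 5
```

View pics/t2.png

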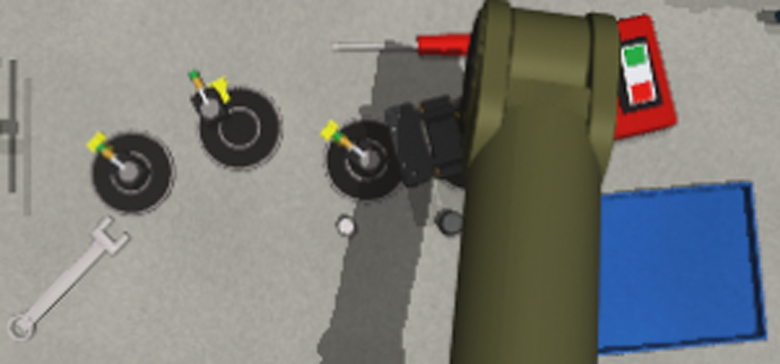

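```bash
python3 - <<'E'
from h import *
cm=viewer.camera_model("top"); print(unproj(cm,[260.4,161.2],.034),unproj(cm,[255,148.8],.02))
E
python3 go.py .648 .264 .12 24
```

```text
[[0.6452642  0.26478607 0.034     ]] [[0.68474445 0.28323798 0.02      ]]
t 21.1 pos [ 0.5968 -0.029   0.1131] yaw -166.2 grip 0.599 j7 112.0 F [-0.8  0.7 -0.2]
[[-11.97, 27.23, -0.69], 169.8] rows 24
```

Request:
drive_tool:
  series:
    - [[-12, 27.2, -0.7], 169]
    - [[-12, 27.2, -0.7], 169]
    - [[-12, 27.2, -0.7], 169]
    - [[-12, 27.2, -0.7], 169]
    - [[-12, 27.2, -0.7], 169]
    - [[-12, 27.2, -0.7], 169]
    - [[-12, 27.2, -0.7], 169]
    - [[-12, 27.2, -0.7], 169]
    - [[-12, 27.2, -0.7], 169]
    - [[-12, 27.2, -0.7], 169]
    - [[-12, 27.2, -0.7], 169]
    - [[-12, 27.2, -0.7], 169]
    - [[-12, 27.2, -0.7], 169]
    - [[-12, 27.2, -0.7], 169]
    - [[-12, 27.2, -0.7], 169]
    - [[-12, 27.2, -0.7], 169]
    - [[-12, 27.2, -0.7], 169]
    - [[-12, 27.2, -0.7], 169]
    - [[-12, 27.2, -0.7], 169]
    - [[-12, 27.2, -0.7], 169]

```text
time_s: 22.77
eef_pos: [0.6474, 0.2631, 0.1177]
tcp_rot: [-179.9, 0.2, 50.5]
wrist_force: [-0.3, 0.4, -0.2]
grip_width: 0.597
```

```bash
python3 go.py .649 .2667 .11 25
```

```text
t 22.8 pos [0.6474 0.2631 0.1177] yaw 50.5 grip 0.597 j7 -44.0 F [-0.3  0.4 -0.2]
[[0.38, -0.11, 0.77], 25.5] rows 4
```

Request:
drive_tool:
  series:
    - [[0.4, -0.1, 0.8], 25.5]
    - [[0.4, -0.1, 0.8], 25.5]
    - [[0.4, -0.1, 0.8], 25.5]
    - [[0.4, -0.1, 0.8], 25.5]
    - [[0.4, -0.1, 0.8], 25.5]
    - [[0.4, -0.1, 0.8], 25.5]
    - [[0.4, -0.1, 0.8], 25.5]

```text
time_s: 23.35
eef_pos: [0.6498, 0.2671, 0.111]
tcp_rot: [180.0, 0.1, 25.4]
wrist_force: [-0.3, 0.3, 0.5]
grip_width: 0.598
```

```bash
python3 sens.py .649 .2667 25 .006; python3 go.py .649 .2667 .0105 25
python3 - <<'E'
from h import *
p,d=viewer.grab_frame("wrist"); cv2.imwrite("pics/w5.png",cv2.resize(p[100:300,170:470,::-1],None,fx=2,fy=2))
E
```

```text
disc 470 [0.6433 0.2647] cap 132 [0.6828 0.2858] ang 28.1 len 0.0448 CENTRE [0.6473 0.2668]
t 23.4 pos [0.6499 0.2672 0.1113] yaw 25.4 grip 0.599 j7 -67.0 F [-0.3  0.5  0.7]
[[-0.11, 0.0, 10.08], 0.4] rows 3
```

View pics/w5.png

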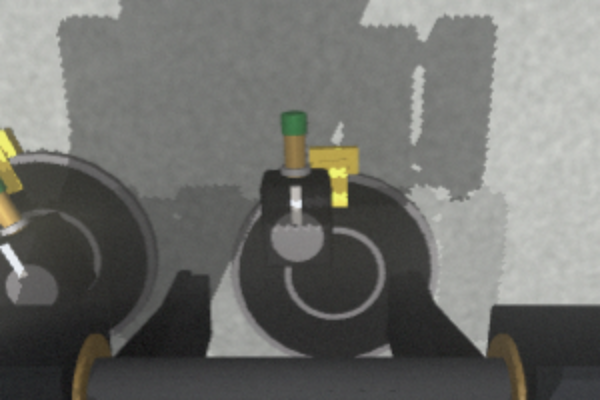

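```bash
python3 - <<'E'
from h import *
cm=viewer.camera_model("wrist"); print(unproj(cm,[337.5,236.5],.006),unproj(cm,[[337.5,211.5],[337.5,261]],.006))
E
```

```text
[[0.62384404 0.23572251 0.006     ]] [[0.64658495 0.24703107 0.006     ]
 [0.60038396 0.22406166 0.006     ]]
```

Request:
drive_tool:
  series:
    - [[-0.25, -0.1, 4], -2.6]
    - [[-0.25, -0.1, 8], -2.6]
    - [[-0.25, -0.1, 10], -2.6]
    - [[-0.25, -0.1, 10], -2.6]
    - [[-0.25, -0.1, 10], -2.6]
    - [[-0.25, -0.1, 10], -2.6]

```text
time_s: 23.95
eef_pos: [0.6479, 0.2671, 0.0126]
tcp_rot: [180.0, -0.0, 28.0]
wrist_force: [1.1, -0.0, 0.1]
grip_width: 0.597
```

Request:
drive_tool:
  series:
    - [[0, 0, 0], 0]
    - [[0, 0, 0], 0]
    - [[0, 0, 0], 0]
    - [[0, 0, 0], 0]
    - [[0, 0, 0], 0]
    - [[0, 0, 0], 0]
    - [[0, 0, -1.5], 0]
    - [[0, 0, -3], 0]
    - [[0, 0, -3], 0]
    - [[0, 0, -3], 0]
  hand: 0

```text
time_s: 24.78
eef_pos: [0.649, 0.2675, 0.0443]
tcp_rot: [180.0, -0.2, 27.9]
wrist_force: [0.4, 0.0, -0.5]
grip_width: 0.342
```

```bash
python3 go.py .6245 .2356 .035 27.9  .6245 .2356 .0115 27.9
```

```text
t 24.8 pos [0.649  0.2675 0.0443] yaw 27.9 grip 0.342 j7 -63.0 F [ 0.4  0.  -0.5]
[[-3.65, 1.67, 0.93], 0.0] rows 1
[[-3.65, 1.67, 3.28], 0.0] rows 2
```

Request:
drive_tool:
  series:
    - [[-3.7, 1.7, 0], 0]
    - [[-3.7, 1.7, 0], 0]
    - [[-3.7, 1.7, 1.5], 0]
    - [[-3.7, 1.7, 3], 0]
    - [[-3.7, 1.7, 3.1], 0]
    - [[-3.7, 1.7, 3.1], 0]
    - [[-3.7, 1.7, 3.1], 0]
    - [[-3.7, 1.7, 3.1], 0]

```text
time_s: 25.45
eef_pos: [0.6226, 0.2356, 0.01]
tcp_rot: [-180.0, 0.1, 28.0]
wrist_force: [-0.1, 0.3, -1.1]
grip_width: 0.339
```

Request:
drive_tool:
  series:
    - [[0, 0, 0], 0]
    - [[0, 0, 0], 0]
    - [[0, 0, 0], 0]
    - [[0, 0, 0], 0]
    - [[0, 0, -4], 0]
    - [[0, 0, -8], 0]
    - [[0, 0, -12], 0]
    - [[0, 0, -12], 0]
    - [[0, 0, -12], 0]
  hand: 60

```text
time_s: 26.2
eef_pos: [0.6248, 0.2351, 0.1343]
tcp_rot: [-180.0, -0.3, 27.9]
wrist_force: [-0.6, -0.4, -0.9]
grip_width: 0.6
```

```bash
python3 go.py .69 -.20 .13 11.6
```

```text
t 26.2 pos [0.6248 0.2351 0.1343] yaw 27.9 grip 0.6 j7 -63.0 F [-0.6 -0.4 -0.9]
[[-14.63, 41.49, 0.43], 16.3] rows 11
```

Request:
drive_tool:
  series:
    - [[-14.6, 41.5, 0.4], 16.3]
    - [[-14.6, 41.5, 0.4], 16.3]
    - [[-14.6, 41.5, 0.4], 16.3]
    - [[-14.6, 41.5, 0.4], 16.3]
    - [[-14.6, 41.5, 0.4], 16.3]
    - [[-14.6, 41.5, 0.4], 16.3]
    - [[-14.6, 41.5, 0.4], 16.3]
    - [[-14.6, 41.5, 0.4], 16.3]
    - [[-14.6, 41.5, 0.4], 16.3]
    - [[-14.6, 41.5, 0.4], 16.3]
    - [[-14.6, 41.5, 0.4], 16.3]
    - [[-14.6, 41.5, 0.4], 16.3]
    - [[-14.6, 41.5, 0.4], 16.3]
    - [[-14.6, 41.5, 0.4], 16.3]
  hand: 0

```text
time_s: 27.37
eef_pos: [0.6881, -0.1989, 0.1255]
tcp_rot: [-179.9, 0.1, 11.7]
wrist_force: [0.8, 1.1, -0.4]
grip_width: 0.007
```

```bash
cat > check.py <<'E'
from h import *
# sensors on pads as seen by the fixed cameras
PAD=dict(D=(.575,.3597,50.4),A=(.6242,.2357,28),C=(.5855,.0896,52),B=(.5957,-.0294,13.9))
for n in("top","scene"):
    cm=viewer.camera_model(n); p,_=viewer.grab_frame(n); cv2.imwrite(f"pics/k_{n}.png",p[:,:,::-1]); gb=blobs(masks(p)["green"],4,60)
    for k,(x,y,a) in PAD.items():
        c=np.array([x,y]); e=np.array([np.cos(np.radians(a)),np.sin(np.radians(a))])
        D=disc(p,proj(cm,[*(c-.0045*e),.034])[0],5); g=proj(cm,[*(c+.041*e),.02])[0]
        G=sorted(gb,key=lambda t:np.hypot(*(t[0]-g)))[0]
        if D is None: print(n,k,"no disc"); continue
        w=unproj(cm,D[0],.034)[0][:2]; q=unproj(cm,G[0],.02)[0][:2]; v=q-w; L=np.hypot(*v)
        print(n,k,"disc px",D[1],"off mm",((w+.0045*v/L-c)*1e3).round(1),"ang err",(np.degrees(np.arctan2(v[1],v[0]))-a).round(1),"len",L.round(4))
E
python3 check.py; python3 go.py .692 -.2055 .085 11.6 .692 -.2055 .052 11.6
```

```text
top D disc px 54 off mm [3.4 2. ] ang err 0.1 len 0.0458
top A disc px 51 off mm [ 0.2 -0.5] ang err 1.3 len 0.0453
top C disc px 55 off mm [2.1 1. ] ang err 0.1 len 0.0445
top B disc px 41 off mm [4.  0.1] ang err -0.1 len 0.0447
scene D disc px 52 off mm [-0.7  2.4] ang err -0.8 len 0.0459
scene A disc px 66 off mm [-3.2  0.3] ang err 0.1 len 0.0449
scene C disc px 65 off mm [-1.8  1.1] ang err -1.6 len 0.0456
scene B disc px 13 off mm [9.2 2.9] ang err 0.3 len 0.035
t 27.5 pos [ 0.6887 -0.1975  0.1261] yaw 11.8 grip 0.006 j7 -42.0 F [-0.1  0.1  1.1]
[[0.16, 0.85, 4.11], 0.2] rows 2
[[0.16, 0.85, 7.41], 0.2] rows 2
```

```bash
python3 - <<'E'
import cv2,numpy as np
a=cv2.imread("pics/k_scene.png")[120:320,200:480]; cv2.imwrite("pics/v6.png",cv2.resize(a,None,fx=2.8,fy=2.8,interpolation=cv2.INTER_CUBIC))
E
```

```text
(no output)
```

View pics/v6.png

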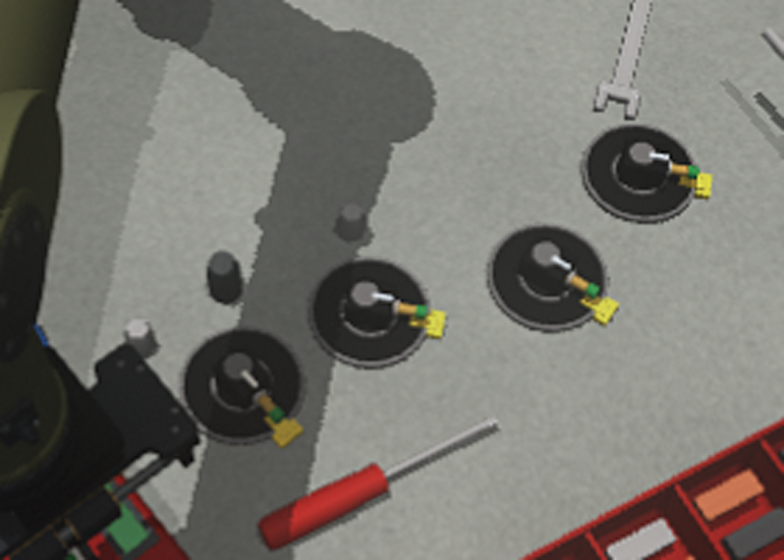

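Request:
drive_tool:
  series:
    - [[0.2, 0.85, 2], 0]
    - [[0.2, 0.85, 4], 0]
    - [[0.2, 0.85, 5], 0]
    - [[0.2, 0.85, 5.6], 0]
    - [[0.2, 0.85, 6.2], 0]
    - [[0.2, 0.85, 6.7], 0]
    - [[0.2, 0.85, 7.1], 0]
    - [[0.2, 0.85, 7.1], 0]
    - [[0.2, 0.85, 7.1], 0]

```text
time_s: 28.22
eef_pos: [0.6932, -0.2072, 0.0589]
tcp_rot: [-179.9, -0.2, 11.7]
wrist_force: [-2.2, 3.8, 10.6]
grip_width: 0.006
```

```bash
python3 go.py
```

```text
t 28.2 pos [ 0.6932 -0.2072  0.0589] yaw 11.7 grip 0.006 j7 -39.0 F [-2.2  3.8 10.6]
```

Request:
drive_tool:
  series:
    - [[0, 0, -4], 0]
    - [[0, 0, -8], 0]
    - [[-16.7, 11.9, -10], 0]
    - [[-16.7, 11.9, -10], 0]
    - [[-16.7, 11.9, -10], 0]
    - [[-16.7, 11.9, -10], 0]
    - [[-16.7, 11.9, -10], 0]
    - [[-16.7, 11.9, -10], 0]
    - [[-16.7, 11.9, -10], 0]

```text
time_s: 28.97
eef_pos: [0.5498, -0.362, 0.1576]
tcp_rot: [179.9, -0.1, 11.2]
wrist_force: [1.5, 0.9, 0.2]
grip_width: 0.005
```

```bash
python3 check.py; python3 go.py; python3 - <<'E'
import cv2,numpy as np
a=cv2.imread("pics/k_top.png")[110:260,200:480]; b=cv2.imread("pics/k_scene.png")[265:365,180:280]
a=cv2.resize(a,None,fx=2.6,fy=2.6,interpolation=2); b=cv2.resize(b,(390,390),interpolation=2)[:,:]
o=np.zeros((390+0,728,3),np.uint8); o[:]=a
o[:160,:160]=b[115:275,100:260]; cv2.imwrite("pics/v7.png",o)
E
```

```text
top D disc px 56 off mm [3.4 2. ] ang err 0.2 len 0.0458
top A disc px 51 off mm [ 0.2 -0.5] ang err 1.0 len 0.0448
top C disc px 55 off mm [2.1 1. ] ang err 0.1 len 0.0445
top B disc px 54 off mm [2.4 0.1] ang err -1.8 len 0.0469
scene D disc px 50 off mm [-0.8  2.3] ang err 0.0 len 0.046
scene A disc px 64 off mm [-2.9  0.7] ang err -0.2 len 0.0444
scene C disc px 64 off mm [-1.5  1.4] ang err -1.5 len 0.0452
scene B disc px 79 off mm [-0.   0.9] ang err 0.1 len 0.0445
t 29.1 pos [ 0.5533 -0.3578  0.1563] yaw 11.7 grip 0.006 j7 -25.0 F [ 0.1  0.6 -0.4]
```

View pics/v7.png

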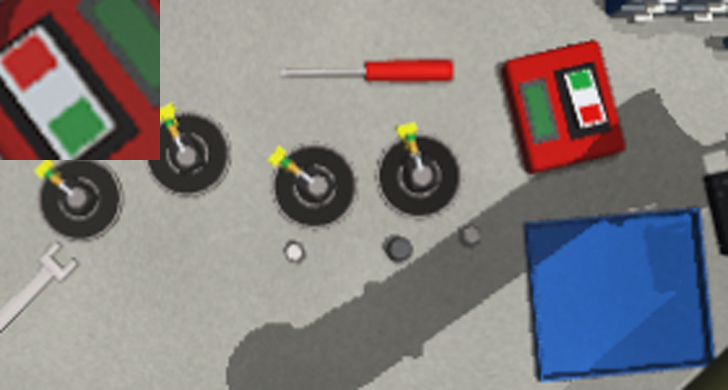

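```bash
cat > rock.py <<'E'
from h import *
def st(p,d,cm):
    m=masks(p); r=[]
    for k,z in(("green",.065),("red",.057)):
        c,a,b,l=min(blobs(m[k],20,200),key=lambda t:np.hypot(*(t[0]-proj(cm,[.69,-.2058,z] if k=="green" else [.6505,-.2139,z])[0])))
        uv=np.argwhere(l)[:,::-1]; R=cm["extrinsics"]; s=unproj(cm,c,0)[0]; C=-R[:3,:3].T@R[:3,3]
        q=R[:3,:3]@(s-C); dep=np.median(d[l]); P=C+(s-C)*dep/q[2]; r.append((k,c.round(1),P.round(4)))
    return r
for n in("top","scene"):
    z=np.load(n+"0.npz"); cm=viewer.camera_model(n); print(n,"before",st(z["p"],z["d"],cm)); p,d=viewer.grab_frame(n); print("now",st(p,d,cm))
E
python3 rock.py
```

```text
top before [('green', array([423.8, 140.8]), array([ 0.6919, -0.2055,  0.0662])), ('red', array([426.3, 155.2]), array([ 0.6518, -0.2138,  0.0578]))]
now [('green', array([422.7, 140.1]), array([ 0.6955, -0.2048,  0.0578])), ('red', array([426.7, 153.2]), array([ 0.6561, -0.2127,  0.0663]))]
scene before [('green', array([223.2, 324. ]), array([ 0.6884, -0.2056,  0.0656])), ('red', array([212.5, 309.6]), array([ 0.6496, -0.2137,  0.0577]))]
now [('green', array([224.9, 326.4]), array([ 0.6915, -0.205 ,  0.0576])), ('red', array([212.9, 309.8]), array([ 0.6534, -0.2128,  0.0659]))]
```

Request:
drive_tool:
  series:
    - [[0, 0, 0], 0]
    - [[0, 0, 0], 0]
    - [[0, 0, 0], 0]
    - [[0, 0, 0], 0]
    - [[0, 0, 0], 0]
    - [[0, 0, 0], 0]
    - [[0, 0, 0], 0]
    - [[0, 0, 0], 0]
    - [[0, 0, 0], 0]
    - [[0, 0, 0], 0]
    - [[0, 0, 0], 0]
    - [[0, 0, 0], 0]
    - [[0, 0, 0], 0]
    - [[0, 0, 0], 0]
    - [[0, 0, 0], 0]
    - [[0, 0, 0], 0]
    - [[0, 0, 0], 0]
    - [[0, 0, 0], 0]
    - [[0, 0, 0], 0]
    - [[0, 0, 0], 0]

```text
time_s: 30.83
eef_pos: [0.5525, -0.3584, 0.156]
tcp_rot: [-180.0, -0.0, 11.6]
wrist_force: [-0.2, 0.0, -0.4]
grip_width: 0.004
```

Request:
drive_tool:
  series:
    - [[0, 0, 0], 0]
    - [[0, 0, 0], 0]
    - [[0, 0, 0], 0]
    - [[0, 0, 0], 0]
    - [[0, 0, 0], 0]
    - [[0, 0, 0], 0]
    - [[0, 0, 0], 0]
    - [[0, 0, 0], 0]
    - [[0, 0, 0], 0]
    - [[0, 0, 0], 0]
    - [[0, 0, 0], 0]
    - [[0, 0, 0], 0]
    - [[0, 0, 0], 0]
    - [[0, 0, 0], 0]
    - [[0, 0, 0], 0]
    - [[0, 0, 0], 0]
    - [[0, 0, 0], 0]
    - [[0, 0, 0], 0]
    - [[0, 0, 0], 0]
    - [[0, 0, 0], 0]

```text
time_s: 32.5
eef_pos: [0.5525, -0.3584, 0.156]
tcp_rot: [-180.0, -0.0, 11.6]
wrist_force: [0.3, 1.2, -0.2]
grip_width: 0.006
```

Request:
drive_tool:
  series:
    - [[0, 0, 0], 0]
    - [[0, 0, 0], 0]
    - [[0, 0, 0], 0]
    - [[0, 0, 0], 0]
    - [[0, 0, 0], 0]
    - [[0, 0, 0], 0]
    - [[0, 0, 0], 0]
    - [[0, 0, 0], 0]
    - [[0, 0, 0], 0]
    - [[0, 0, 0], 0]
    - [[0, 0, 0], 0]
    - [[0, 0, 0], 0]
    - [[0, 0, 0], 0]
    - [[0, 0, 0], 0]
    - [[0, 0, 0], 0]
    - [[0, 0, 0], 0]
    - [[0, 0, 0], 0]
    - [[0, 0, 0], 0]
    - [[0, 0, 0], 0]
    - [[0, 0, 0], 0]

```text
time_s: 34.17
eef_pos: [0.5525, -0.3584, 0.156]
tcp_rot: [-180.0, -0.0, 11.6]
wrist_force: [0.0, 0.1, 0.4]
grip_width: 0.008
```

Request:
drive_tool:
  series:
    - [[0, 0, 0], 0]
    - [[0, 0, 0], 0]
    - [[0, 0, 0], 0]
    - [[0, 0, 0], 0]
    - [[0, 0, 0], 0]
    - [[0, 0, 0], 0]
    - [[0, 0, 0], 0]
    - [[0, 0, 0], 0]
    - [[0, 0, 0], 0]
    - [[0, 0, 0], 0]
    - [[0, 0, 0], 0]
    - [[0, 0, 0], 0]
    - [[0, 0, 0], 0]
    - [[0, 0, 0], 0]
    - [[0, 0, 0], 0]
    - [[0, 0, 0], 0]
    - [[0, 0, 0], 0]
    - [[0, 0, 0], 0]
    - [[0, 0, 0], 0]
    - [[0, 0, 0], 0]

```text
time_s: 35.83
eef_pos: [0.5525, -0.3584, 0.1561]
tcp_rot: [-180.0, -0.0, 11.6]
wrist_force: [-0.2, -0.5, 0.3]
grip_width: 0.006
```

```bash
python3 check.py
```

```text
top D disc px 56 off mm [3.4 2. ] ang err 0.2 len 0.0458
top A disc px 52 off mm [ 0.  -0.3] ang err 0.7 len 0.0449
top C disc px 55 off mm [2.1 1. ] ang err 0.1 len 0.0445
top B disc px 54 off mm [2.4 0.1] ang err -1.8 len 0.0469
scene D disc px 50 off mm [-0.8  2.3] ang err 0.0 len 0.046
scene A disc px 64 off mm [-3.2  0.5] ang err -0.1 len 0.0448
scene C disc px 64 off mm [-1.5  1.4] ang err -1.5 len 0.0452
scene B disc px 79 off mm [-0.   0.9] ang err 0.1 len 0.0445
```

Request:
drive_tool:
  series:
    - [[0, 0, 0], 0]
    - [[0, 0, 0], 0]
    - [[0, 0, 0], 0]
    - [[0, 0, 0], 0]
    - [[0, 0, 0], 0]
    - [[0, 0, 0], 0]
    - [[0, 0, 0], 0]
    - [[0, 0, 0], 0]
    - [[0, 0, 0], 0]
    - [[0, 0, 0], 0]
    - [[0, 0, 0], 0]
    - [[0, 0, 0], 0]
    - [[0, 0, 0], 0]
    - [[0, 0, 0], 0]
    - [[0, 0, 0], 0]
    - [[0, 0, 0], 0]
    - [[0, 0, 0], 0]
    - [[0, 0, 0], 0]
    - [[0, 0, 0], 0]
    - [[0, 0, 0], 0]

```text
time_s: 37.6
eef_pos: [0.5525, -0.3584, 0.156]
tcp_rot: [-180.0, -0.0, 11.6]
wrist_force: [1.3, 0.1, 0.1]
grip_width: 0.007
```

Request:
drive_tool:
  series:
    - [[0, 0, 0], 0]
    - [[0, 0, 0], 0]
    - [[0, 0, 0], 0]
    - [[0, 0, 0], 0]
    - [[0, 0, 0], 0]
    - [[0, 0, 0], 0]
    - [[0, 0, 0], 0]
    - [[0, 0, 0], 0]
    - [[0, 0, 0], 0]
    - [[0, 0, 0], 0]
    - [[0, 0, 0], 0]
    - [[0, 0, 0], 0]
    - [[0, 0, 0], 0]
    - [[0, 0, 0], 0]
    - [[0, 0, 0], 0]
    - [[0, 0, 0], 0]
    - [[0, 0, 0], 0]
    - [[0, 0, 0], 0]
    - [[0, 0, 0], 0]
    - [[0, 0, 0], 0]

```text
time_s: 39.27
eef_pos: [0.5525, -0.3584, 0.1561]
tcp_rot: [-180.0, -0.0, 11.6]
wrist_force: [0.1, 0.4, -0.2]
grip_width: 0.007
```

Request:
drive_tool:
  series:
    - [[0, 0, 0], 0]
    - [[0, 0, 0], 0]
    - [[0, 0, 0], 0]
    - [[0, 0, 0], 0]
    - [[0, 0, 0], 0]
    - [[0, 0, 0], 0]
    - [[0, 0, 0], 0]
    - [[0, 0, 0], 0]
    - [[0, 0, 0], 0]
    - [[0, 0, 0], 0]
    - [[0, 0, 0], 0]
    - [[0, 0, 0], 0]
    - [[0, 0, 0], 0]
    - [[0, 0, 0], 0]
    - [[0, 0, 0], 0]
    - [[0, 0, 0], 0]
    - [[0, 0, 0], 0]
    - [[0, 0, 0], 0]
    - [[0, 0, 0], 0]
    - [[0, 0, 0], 0]

```text
time_s: 40.93
eef_pos: [0.5525, -0.3584, 0.1561]
tcp_rot: [-180.0, -0.0, 11.6]
wrist_force: [-0.3, -0.6, -0.3]
grip_width: 0.005
```

```bash
python3 check.py; python3 go.py .6535 -.2127 .12 11.6
```

```text
top D disc px 56 off mm [3.4 2. ] ang err 0.2 len 0.0458
top A disc px 51 off mm [ 0.2 -0.5] ang err 1.3 len 0.0453
top C disc px 55 off mm [2.1 1. ] ang err 0.1 len 0.0445
top B disc px 54 off mm [2.4 0.1] ang err -1.8 len 0.0469
scene D disc px 50 off mm [-0.8  2.3] ang err 0.0 len 0.046
scene A disc px 64 off mm [-3.2  0.5] ang err -0.1 len 0.0448
scene C disc px 64 off mm [-1.5  1.4] ang err -1.5 len 0.0452
scene B disc px 79 off mm [-0.   0.9] ang err -0.1 len 0.0443
t 41.0 pos [ 0.5525 -0.3584  0.1561] yaw 11.6 grip 0.005 j7 -25.0 F [-0.4  0.3 -0.4]
[[12.83, -12.23, 3.61], 0.0] rows 5
```

Request:
drive_tool:
  series:
    - [[12.6, -12.2, 3.6], 0]
    - [[12.6, -12.2, 3.6], 0]
    - [[12.6, -12.2, 3.6], 0]
    - [[12.6, -12.2, 3.6], 0]
    - [[12.6, -12.2, 3.6], 0]
    - [[12.6, -12.2, 3.6], 0]
    - [[12.6, -12.2, 6], 0]
    - [[12.6, -12.2, 7.6], 0]
    - [[12.6, -12.2, 8.3], 0]
    - [[12.6, -12.2, 8.9], 0]
    - [[12.6, -12.2, 9.4], 0]
    - [[12.6, -12.2, 9.8], 0]
    - [[12.6, -12.2, 10.1], 0]
    - [[12.6, -12.2, 10.1], 0]
    - [[12.6, -12.2, 10.1], 0]

```text
time_s: 42.28
eef_pos: [0.6512, -0.2146, 0.0586]
tcp_rot: [-180.0, -0.1, 11.6]
wrist_force: [-6.9, 2.7, 15.1]
grip_width: 0.002
```

Request:
drive_tool:
  series:
    - [[0, 0, -4], 0]
    - [[0, 0, -8], 0]
    - [[-12.6, 12.2, -10], 0]
    - [[-12.6, 12.2, -10], 0]
    - [[-12.6, 12.2, -10], 0]
    - [[-12.6, 12.2, -10], 0]
    - [[-12.6, 12.2, -10], 0]
    - [[-12.6, 12.2, -10], 0]
    - [[-12.6, 12.2, -10], 0]

```text
time_s: 43.03
eef_pos: [0.5523, -0.3594, 0.1557]
tcp_rot: [180.0, -0.1, 11.5]
wrist_force: [1.5, 0.9, -0.2]
grip_width: 0.003
```

```bash
python3 rock.py | grep now; python3 go.py; python3 - <<'E'
from h import *
# tray outline: rim (z=22 mm) by min-area rectangle of the blue mask in the first pictures
for n in("top","scene"):
    z=np.load(n+"0.npz"); cm=viewer.camera_model(n)
    l=[l for c,a,b,l in blobs(masks(z["p"])["blue"],2000,9000) if np.hypot(*(unproj(cm,c,.02)[0][:2]-[.46,-.25]))<.05][0]
    ct=max(cv2.findContours(l.astype(np.uint8),0,2)[0],key=cv2.contourArea)[:,0]
    w=unproj(cm,ct,.022)[:,:2].astype(np.float32); r=cv2.minAreaRect(w); print(n,r,cv2.boxPoints(r).round(3).tolist())
E
```

```text
now [('green', array([423.6, 140.9]), array([ 0.6915, -0.2051,  0.0664])), ('red', array([426.3, 155.2]), array([ 0.6518, -0.2137,  0.0579]))]
now [('green', array([223.2, 324. ]), array([ 0.6884, -0.2056,  0.0656])), ('red', array([212.4, 309.6]), array([ 0.6494, -0.2138,  0.0574]))]
t 43.1 pos [ 0.554  -0.3568  0.1549] yaw 11.8 grip 0.004 j7 -25.0 F [0.4 0.7 0.1]
top ((0.4582785964012146, -0.25333553552627563), (0.1791338324546814, 0.2005186676979065), 4.195284843444824) [[0.3619999885559082, -0.1599999964237213], [0.37599998712539673, -0.36000001430511475], [0.5550000071525574, -0.34700000286102295], [0.5400000214576721, -0.1469999998807907]]
scene ((0.4558442234992981, -0.2540307939052582), (0.17987684905529022, 0.19900530576705933), 3.9375998973846436) [[0.35899999737739563, -0.16099999845027924], [0.37299999594688416, -0.35899999737739563], [0.5519999861717224, -0.34700000286102295], [0.5389999747276306, -0.14900000393390656]]
```

```bash
python3 go.py .597 -.029 .11 14
```

```text
t 43.1 pos [ 0.554  -0.3568  0.1549] yaw 11.8 grip 0.004 j7 -25.0 F [0.4 0.7 0.1]
[[10.9, -31.21, 4.49], -2.2] rows 9
```

Request:
drive_tool:
  series:
    - [[10.9, -31.2, 2], -2.2]
    - [[10.9, -31.2, 2], -2.2]
    - [[10.9, -31.2, 2], -2.2]
    - [[10.9, -31.2, 2], -2.2]
    - [[10.9, -31.2, 2], -2.2]
    - [[10.9, -31.2, 2], -2.2]
    - [[10.9, -31.2, 2], -2.2]
    - [[10.9, -31.2, 2], -2.2]
    - [[10.9, -31.2, 4.5], -2.2]
    - [[10.9, -31.2, 4.5], -2.2]
    - [[10.9, -31.2, 4.5], -2.2]
    - [[10.9, -31.2, 4.5], -2.2]
  hand: 60

```text
time_s: 44.13
eef_pos: [0.5965, -0.0316, 0.1108]
tcp_rot: [179.9, -0.0, 13.8]
wrist_force: [0.5, 0.3, 0.2]
grip_width: 0.595
```

```bash
python3 sens.py .597 -.029 14 .006; python3 go.py .597 -.029 .0115 14
```

```text
disc 510 [ 0.5913 -0.0306] cap 135 [ 0.6357 -0.0194] ang 14.0 len 0.0458 CENTRE [ 0.5957 -0.0295]
t 44.2 pos [ 0.5968 -0.0322  0.1112] yaw 13.7 grip 0.598 j7 -54.0 F [ 0.4 -0.4  0.8]
[[0.1, -0.31, 9.97], -0.3] rows 3
```

Request:
drive_tool:
  series:
    - [[0, -0.3, 3], 0]
    - [[0, -0.3, 6], 0]
    - [[0, -0.3, 9], 0]
    - [[0, -0.3, 9.9], 0]
    - [[0, -0.3, 9.9], 0]
    - [[0, -0.3, 9.9], 0]
    - [[0, -0.3, 9.9], 0]

```text
time_s: 44.77
eef_pos: [0.5973, -0.0289, 0.0133]
tcp_rot: [179.9, -0.2, 13.8]
wrist_force: [-0.1, -0.4, -0.1]
grip_width: 0.6
```

Request:
drive_tool:
  series:
    - [[0, 0, 0], 0]
    - [[0, 0, 0], 0]
    - [[0, 0, 0], 0]
    - [[0, 0, 0], 0]
    - [[0, 0, 0], 0]
    - [[0, 0, 0], 0]
    - [[0, 0, -3], 0]
    - [[0, 0, -6], 0]
    - [[0, 0, -7], 0]
    - [[0, 0, -7], 0]
    - [[0, 0, -7], 0]
  hand: 0

```text
time_s: 45.68
eef_pos: [0.5955, -0.0274, 0.0808]
tcp_rot: [-180.0, -0.0, 13.9]
wrist_force: [0.4, 0.2, -1.7]
grip_width: 0.342
```

```bash
python3 go.py .3939 -.2130 .08 4
```

```text
t 45.7 pos [ 0.5955 -0.0274  0.0808] yaw 13.9 grip 0.342 j7 -53.0 F [ 0.4  0.2 -1.7]
[[-24.02, 13.18, 0.08], 9.9] rows 7
```

Request:
drive_tool:
  series:
    - [[-24, 13.2, 0], 9.9]
    - [[-24, 13.2, 0], 9.9]
    - [[-24, 13.2, 0], 9.9]
    - [[-24, 13.2, 0], 9.9]
    - [[-24, 13.2, 0], 9.9]
    - [[-24, 13.2, 0], 9.9]
    - [[-24, 13.2, 0], 9.9]
    - [[-24, 13.2, 0], 9.9]
    - [[-24, 13.2, 0], 9.9]
    - [[-24, 13.2, 0], 9.9]
    - [[-24, 13.2, 0], 9.9]

```text
time_s: 46.6
eef_pos: [0.3947, -0.2124, 0.0807]
tcp_rot: [179.9, 0.1, 4.1]
wrist_force: [0.5, 0.0, -0.0]
grip_width: 0.345
```

```bash
python3 go.py .3939 -.2130 .0115 4
```

```text
t 46.6 pos [ 0.3947 -0.2124  0.0807] yaw 4.1 grip 0.345 j7 -61.0 F [ 0.5  0.  -0. ]
[[-0.08, 0.05, 6.92], 0.1] rows 2
```

Request:
drive_tool:
  series:
    - [[0, 0, 3], 0]
    - [[0, 0, 5], 0]
    - [[0, 0, 6.4], 0]
    - [[0, 0, 6.9], 0]
    - [[0, 0, 6.9], 0]
    - [[0, 0, 6.9], 0]
    - [[0, 0, 6.9], 0]

```text
time_s: 47.18
eef_pos: [0.395, -0.2137, 0.0127]
tcp_rot: [179.9, -0.1, 4.0]
wrist_force: [-0.2, -0.5, 0.7]
grip_width: 0.342
```

Request:
drive_tool:
  series:
    - [[0, 0, 0], 0]
    - [[0, 0, 0], 0]
    - [[0, 0, 0], 0]
    - [[0, 0, 0], 0]
    - [[0, 0, -4], 0]
    - [[0, 0, -8], 0]
    - [[0, 0, -10], 0]
    - [[0, 0, -10], 0]
    - [[0, 0, -10], 0]
  hand: 60

```text
time_s: 47.93
eef_pos: [0.3956, -0.2131, 0.1132]
tcp_rot: [-179.9, -0.3, 4.0]
wrist_force: [-0.1, 1.0, -1.0]
grip_width: 0.598
```

```bash
python3 go.py .5858 .0905 .11 51.5
python3 - <<'E'
from h import *
p,d=viewer.grab_frame("wrist"); cv2.imwrite("pics/w8.png",p[:,:,::-1])
E
```

```text
t 47.9 pos [ 0.3956 -0.2131  0.1132] yaw 4.0 grip 0.598 j7 -67.0 F [-0.1  1.  -1. ]
[[21.09, -28.96, 0.32], -47.5] rows 9
```

View pics/w8.png

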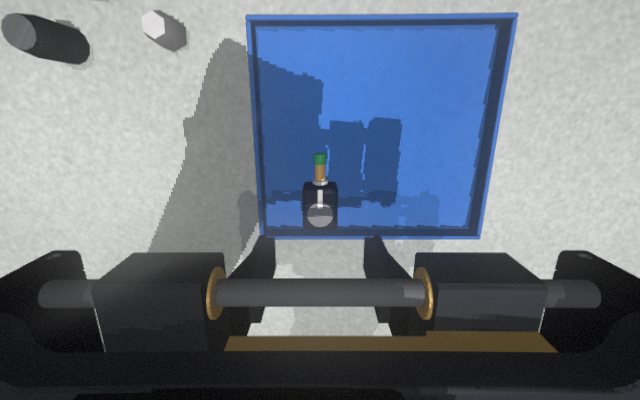

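Request:
drive_tool:
  series:
    - [[21.1, -29, 0.3], -47.5]
    - [[21.1, -29, 0.3], -47.5]
    - [[21.1, -29, 0.3], -47.5]
    - [[21.1, -29, 0.3], -47.5]
    - [[21.1, -29, 0.3], -47.5]
    - [[21.1, -29, 0.3], -47.5]
    - [[21.1, -29, 0.3], -47.5]
    - [[21.1, -29, 0.3], -47.5]
    - [[21.1, -29, 0.3], -47.5]
    - [[21.1, -29, 0.3], -47.5]
    - [[21.1, -29, 0.3], -47.5]
    - [[21.1, -29, 0.3], -47.5]

```text
time_s: 48.98
eef_pos: [0.5834, 0.0884, 0.1072]
tcp_rot: [-180.0, 0.2, 51.3]
wrist_force: [0.7, -0.7, -0.3]
grip_width: 0.6
```

```bash
python3 sens.py .5858 .0905 51.5 .006; python3 go.py .5858 .0905 .0115 51.5
```

```text
disc 502 [0.582  0.0864] cap 148 [0.6105 0.1221] ang 51.5 len 0.0457 CENTRE [0.5848 0.0899]
t 49.0 pos [0.5835 0.088  0.1077] yaw 51.3 grip 0.608 j7 -35.0 F [ 0.4 -0.6  0.5]
[[0.34, 0.02, 9.62], -0.2] rows 3
```

Request:
drive_tool:
  series:
    - [[0.25, 0, 3], 0]
    - [[0.25, 0, 6], 0]
    - [[0.25, 0, 9], 0]
    - [[0.25, 0, 9.6], 0]
    - [[0.25, 0, 9.6], 0]
    - [[0.25, 0, 9.6], 0]
    - [[0.25, 0, 9.6], 0]

```text
time_s: 49.62
eef_pos: [0.5877, 0.0918, 0.0151]
tcp_rot: [179.9, -0.1, 51.4]
wrist_force: [0.1, -0.5, 0.2]
grip_width: 0.598
```

Request:
drive_tool:
  series:
    - [[0, 0, 0], 0]
    - [[0, 0, 0], 0]
    - [[0, 0, 0], 0]
    - [[0, 0, 0], 0]
    - [[0, 0, 0], 0]
    - [[0, 0, 0], 0]
    - [[0, 0, -3], 0]
    - [[0, 0, -6], 0]
    - [[0, 0, -7], 0]
    - [[0, 0, -7], 0]
    - [[0, 0, -7], 0]
  hand: 0

```text
time_s: 50.53
eef_pos: [0.5861, 0.0926, 0.0828]
tcp_rot: [-180.0, -0.0, 51.5]
wrist_force: [-0.5, 0.3, -1.0]
grip_width: 0.344
```

```bash
python3 go.py .4003 -.3028 .08 4
```

```text
t 50.5 pos [0.5861 0.0926 0.0828] yaw 51.5 grip 0.344 j7 -34.0 F [-0.5  0.3 -1. ]
[[-42.51, 10.1, 0.28], 47.5] rows 11
```

Request:
drive_tool:
  series:
    - [[-42.5, 10.1, 0], 47.5]
    - [[-42.5, 10.1, 0], 47.5]
    - [[-42.5, 10.1, 0], 47.5]
    - [[-42.5, 10.1, 0], 47.5]
    - [[-42.5, 10.1, 0], 47.5]
    - [[-42.5, 10.1, 0], 47.5]
    - [[-42.5, 10.1, 0], 47.5]
    - [[-42.5, 10.1, 0], 47.5]
    - [[-42.5, 10.1, 0], 47.5]
    - [[-42.5, 10.1, 0], 47.5]
    - [[-42.5, 10.1, 0], 47.5]
    - [[-42.5, 10.1, 0], 47.5]
    - [[-42.5, 10.1, 0], 47.5]
    - [[-42.5, 10.1, 0], 47.5]
    - [[-42.5, 10.1, 0], 47.5]

```text
time_s: 51.78
eef_pos: [0.4008, -0.3011, 0.0822]
tcp_rot: [-179.9, 0.1, 4.1]
wrist_force: [-0.6, 0.2, -0.7]
grip_width: 0.342
```

```bash
python3 go.py .4003 -.3028 .0135 4
```

```text
t 51.8 pos [ 0.4008 -0.3011  0.0822] yaw 4.1 grip 0.342 j7 -38.0 F [-0.6  0.2 -0.7]
[[-0.07, 0.17, 6.87], 0.1] rows 2
```

Request:
drive_tool:
  series:
    - [[0, 0.2, 3], 0]
    - [[0, 0.2, 5], 0]
    - [[0, 0.2, 6.4], 0]
    - [[0, 0.2, 6.85], 0]
    - [[0, 0.2, 6.85], 0]
    - [[0, 0.2, 6.85], 0]
    - [[0, 0.2, 6.85], 0]

```text
time_s: 52.37
eef_pos: [0.4015, -0.305, 0.0155]
tcp_rot: [180.0, -0.1, 4.0]
wrist_force: [0.8, 0.8, -0.4]
grip_width: 0.343
```

Request:
drive_tool:
  series:
    - [[0, 0, 0], 0]
    - [[0, 0, 0], 0]
    - [[0, 0, 0], 0]
    - [[0, 0, 0], 0]
    - [[0, 0, -4], 0]
    - [[0, 0, -8], 0]
    - [[0, 0, -10], 0]
    - [[0, 0, -10], 0]
    - [[0, 0, -10], 0]
  hand: 60

```text
time_s: 53.12
eef_pos: [0.4015, -0.3051, 0.1156]
tcp_rot: [-180.0, -0.2, 4.0]
wrist_force: [0.3, 0.7, -0.2]
grip_width: 0.597
```

```bash
python3 go.py .6235 .236 .11 28
```

```text
t 53.1 pos [ 0.4015 -0.3051  0.1156] yaw 4.0 grip 0.597 j7 -42.0 F [ 0.3  0.7 -0.2]
[[25.89, -52.44, 0.56], -24.0] rows 15
```

Request:
drive_tool:
  series:
    - [[25.9, -52.4, 0.5], -24]
    - [[25.9, -52.4, 0.5], -24]
    - [[25.9, -52.4, 0.5], -24]
    - [[25.9, -52.4, 0.5], -24]
    - [[25.9, -52.4, 0.5], -24]
    - [[25.9, -52.4, 0.5], -24]
    - [[25.9, -52.4, 0.5], -24]
    - [[25.9, -52.4, 0.5], -24]
    - [[25.9, -52.4, 0.5], -24]
    - [[25.9, -52.4, 0.5], -24]
    - [[25.9, -52.4, 0.5], -24]
    - [[25.9, -52.4, 0.5], -24]
    - [[25.9, -52.4, 0.5], -24]
    - [[25.9, -52.4, 0.5], -24]
    - [[25.9, -52.4, 0.5], -24]
    - [[25.9, -52.4, 0.5], -24]
    - [[25.9, -52.4, 0.5], -24]
    - [[25.9, -52.4, 0.5], -24]

```text
time_s: 54.62
eef_pos: [0.6223, 0.233, 0.1084]
tcp_rot: [180.0, 0.1, 27.8]
wrist_force: [0.1, -0.9, 0.6]
grip_width: 0.604
```

```bash
python3 sens.py .6235 .236 28 .006; python3 go.py .6235 .236 .0115 28
```

```text
disc 488 [0.6175 0.2331] cap 138 [0.6576 0.2545] ang 28.1 len 0.0455 CENTRE [0.6215 0.2352]
t 54.7 pos [0.6225 0.233  0.1089] yaw 27.8 grip 0.596 j7 -69.0 F [ 0.8 -0.3  0.5]
[[0.23, -0.21, 9.74], -0.2] rows 3
```

Request:
drive_tool:
  series:
    - [[0, -0.2, 3], 0]
    - [[0, -0.2, 6], 0]
    - [[0, -0.2, 9], 0]
    - [[0, -0.2, 9.8], 0]
    - [[0, -0.2, 9.8], 0]
    - [[0, -0.2, 9.8], 0]
    - [[0, -0.2, 9.8], 0]

```text
time_s: 55.25
eef_pos: [0.6235, 0.2371, 0.0139]
tcp_rot: [180.0, -0.2, 27.9]
wrist_force: [-0.3, -0.0, 0.3]
grip_width: 0.595
```

Request:
drive_tool:
  series:
    - [[0, 0, 0], 0]
    - [[0, 0, 0], 0]
    - [[0, 0, 0], 0]
    - [[0, 0, 0], 0]
    - [[0, 0, 0], 0]
    - [[0, 0, 0], 0]
    - [[0, 0, -3], 0]
    - [[0, 0, -6], 0]
    - [[0, 0, -7], 0]
    - [[0, 0, -7], 0]
    - [[0, 0, -7], 0]
  hand: 0

```text
time_s: 56.17
eef_pos: [0.6217, 0.2375, 0.0813]
tcp_rot: [-180.0, -0.0, 28.0]
wrist_force: [-0.6, 0.5, -1.2]
grip_width: 0.341
```

```bash
python3 go.py .4838 -.2067 .08 4
```

```text
t 56.2 pos [0.6217 0.2375 0.0813] yaw 28.0 grip 0.341 j7 -69.0 F [-0.6  0.5 -1.2]
[[-33.0, 32.78, 0.13], 24.0] rows 12
```

Request:
drive_tool:
  series:
    - [[-33, 32.8, 0], 24]
    - [[-33, 32.8, 0], 24]
    - [[-33, 32.8, 0], 24]
    - [[-33, 32.8, 0], 24]
    - [[-33, 32.8, 0], 24]
    - [[-33, 32.8, 0], 24]
    - [[-33, 32.8, 0], 24]
    - [[-33, 32.8, 0], 24]
    - [[-33, 32.8, 0], 24]
    - [[-33, 32.8, 0], 24]
    - [[-33, 32.8, 0], 24]
    - [[-33, 32.8, 0], 24]
    - [[-33, 32.8, 0], 24]
    - [[-33, 32.8, 0], 24]
    - [[-33, 32.8, 0], 24]
    - [[-33, 32.8, 0], 24]

```text
time_s: 57.5
eef_pos: [0.4845, -0.2049, 0.0808]
tcp_rot: [-180.0, 0.1, 4.1]
wrist_force: [-0.0, 0.1, -0.6]
grip_width: 0.341
```

```bash
python3 go.py .4838 -.2067 .0125 4
```

```text
t 57.5 pos [ 0.4845 -0.2049  0.0808] yaw 4.1 grip 0.341 j7 -51.0 F [-0.   0.1 -0.6]
[[-0.08, 0.18, 6.83], 0.1] rows 2
```

Request:
drive_tool:
  series:
    - [[-0.1, 0.1, 3], 0]
    - [[-0.1, 0.1, 5], 0]
    - [[-0.1, 0.1, 6.4], 0]
    - [[-0.1, 0.1, 6.85], 0]
    - [[-0.1, 0.1, 6.85], 0]
    - [[-0.1, 0.1, 6.85], 0]
    - [[-0.1, 0.1, 6.85], 0]

```text
time_s: 58.08
eef_pos: [0.4842, -0.208, 0.014]
tcp_rot: [180.0, -0.1, 4.0]
wrist_force: [0.9, 0.8, -1.1]
grip_width: 0.341
```

Request:
drive_tool:
  series:
    - [[0, 0, 0], 0]
    - [[0, 0, 0], 0]
    - [[0, 0, 0], 0]
    - [[0, 0, 0], 0]
    - [[0, 0, -4], 0]
    - [[0, 0, -8], 0]
    - [[0, 0, -10], 0]
    - [[0, 0, -10], 0]
    - [[0, 0, -10], 0]
  hand: 60

```text
time_s: 58.83
eef_pos: [0.4841, -0.2081, 0.1141]
tcp_rot: [-180.0, -0.2, 4.0]
wrist_force: [0.1, 0.7, -0.2]
grip_width: 0.596
```

```bash
python3 go.py .576 .361 .11 50.5
```

```text
t 58.8 pos [ 0.4841 -0.2081  0.1141] yaw 4.0 grip 0.596 j7 -53.0 F [ 0.1  0.7 -0.2]
[[13.1, -56.14, 0.41], -46.5] rows 14
```

Request:
drive_tool:
  series:
    - [[13.1, -56.1, 0.4], -46.5]
    - [[13.1, -56.1, 0.4], -46.5]
    - [[13.1, -56.1, 0.4], -46.5]
    - [[13.1, -56.1, 0.4], -46.5]
    - [[13.1, -56.1, 0.4], -46.5]
    - [[13.1, -56.1, 0.4], -46.5]
    - [[13.1, -56.1, 0.4], -46.5]
    - [[13.1, -56.1, 0.4], -46.5]
    - [[13.1, -56.1, 0.4], -46.5]
    - [[13.1, -56.1, 0.4], -46.5]
    - [[13.1, -56.1, 0.4], -46.5]
    - [[13.1, -56.1, 0.4], -46.5]
    - [[13.1, -56.1, 0.4], -46.5]
    - [[13.1, -56.1, 0.4], -46.5]
    - [[13.1, -56.1, 0.4], -46.5]
    - [[13.1, -56.1, 0.4], -46.5]
    - [[13.1, -56.1, 0.4], -46.5]
    - [[13.1, -56.1, 0.4], -46.5]

```text
time_s: 60.33
eef_pos: [0.5753, 0.3579, 0.1081]
tcp_rot: [180.0, 0.1, 50.3]
wrist_force: [0.1, -0.0, 0.3]
grip_width: 0.602
```

```bash
python3 sens.py .576 .361 50.5 .006; python3 go.py .576 .361 .0115 50.5
```

```text
disc 445 [0.5725 0.3572] cap 144 [0.6018 0.3923] ang 50.2 len 0.0457 CENTRE [0.5754 0.3607]
t 60.4 pos [0.5755 0.3581 0.1086] yaw 50.3 grip 0.602 j7 -60.0 F [-0.2 -0.4  0. ]
[[0.26, -0.15, 9.71], -0.2] rows 3
```

Request:
drive_tool:
  series:
    - [[0.1, -0.15, 3], 0]
    - [[0.1, -0.15, 6], 0]
    - [[0.1, -0.15, 9], 0]
    - [[0.1, -0.15, 9.75], 0]
    - [[0.1, -0.15, 9.75], 0]
    - [[0.1, -0.15, 9.75], 0]
    - [[0.1, -0.15, 9.75], 0]

```text
time_s: 60.97
eef_pos: [0.5764, 0.3625, 0.014]
tcp_rot: [179.9, -0.2, 50.4]
wrist_force: [-0.1, 0.6, 0.3]
grip_width: 0.604
```

Request:
drive_tool:
  series:
    - [[0, 0, 0], 0]
    - [[0, 0, 0], 0]
    - [[0, 0, 0], 0]
    - [[0, 0, 0], 0]
    - [[0, 0, 0], 0]
    - [[0, 0, 0], 0]
    - [[0, 0, -3], 0]
    - [[0, 0, -6], 0]
    - [[0, 0, -7], 0]
    - [[0, 0, -7], 0]
    - [[0, 0, -7], 0]
  hand: 0

```text
time_s: 61.88
eef_pos: [0.5745, 0.3625, 0.0814]
tcp_rot: [-180.0, -0.0, 50.5]
wrist_force: [-0.6, -0.6, -1.7]
grip_width: 0.341
```

```bash
python3 go.py .4901 -.2965 .08 4
```

```text
t 61.9 pos [0.5745 0.3625 0.0814] yaw 50.5 grip 0.341 j7 -60.0 F [-0.6 -0.6 -1.7]
[[-56.19, 35.44, 0.14], 46.5] rows 16
```

Request:
drive_tool:
  series:
    - [[-56.2, 35.4, 0], 46.5]
    - [[-56.2, 35.4, 0], 46.5]
    - [[-56.2, 35.4, 0], 46.5]
    - [[-56.2, 35.4, 0], 46.5]
    - [[-56.2, 35.4, 0], 46.5]
    - [[-56.2, 35.4, 0], 46.5]
    - [[-56.2, 35.4, 0], 46.5]
    - [[-56.2, 35.4, 0], 46.5]
    - [[-56.2, 35.4, 0], 46.5]
    - [[-56.2, 35.4, 0], 46.5]
    - [[-56.2, 35.4, 0], 46.5]
    - [[-56.2, 35.4, 0], 46.5]
    - [[-56.2, 35.4, 0], 46.5]
    - [[-56.2, 35.4, 0], 46.5]
    - [[-56.2, 35.4, 0], 46.5]
    - [[-56.2, 35.4, 0], 46.5]
    - [[-56.2, 35.4, 0], 46.5]
    - [[-56.2, 35.4, 0], 46.5]
    - [[-56.2, 35.4, 0], 46.5]
    - [[-56.2, 35.4, 0], 46.5]

```text
time_s: 63.55
eef_pos: [0.4898, -0.2943, 0.0802]
tcp_rot: [-179.9, 0.1, 4.1]
wrist_force: [-0.7, 0.6, -0.9]
grip_width: 0.346
```

```bash
python3 go.py .4901 -.2965 .0125 4
```

```text
t 63.5 pos [ 0.4898 -0.2943  0.0802] yaw 4.1 grip 0.346 j7 -38.0 F [-0.7  0.6 -0.9]
[[0.02, 0.22, 6.77], 0.1] rows 2
```

After release I'll lift straight up and swing clear toward the left, then check.

Request:
drive_tool:
  series:
    - [[0, 0.1, 3], 0]
    - [[0, 0.1, 5], 0]
    - [[0, 0.1, 6.3], 0]
    - [[0, 0.1, 6.75], 0]
    - [[0, 0.1, 6.75], 0]
    - [[0, 0.1, 6.75], 0]
    - [[0, 0.1, 6.75], 0]

```text
time_s: 64.13
eef_pos: [0.4908, -0.2977, 0.0152]
tcp_rot: [180.0, -0.1, 4.0]
wrist_force: [-0.1, -0.5, -0.4]
grip_width: 0.343
```

Request:
drive_tool:
  series:
    - [[0, 0, 0], 0]
    - [[0, 0, 0], 0]
    - [[0, 0, 0], 0]
    - [[0, 0, 0], 0]
    - [[0, 0, -4], 0]
    - [[0, 0, -8], 0]
    - [[0, 0, -15], 0]
    - [[0, 0, -15], 0]
    - [[4, -30, -15], 0]
    - [[4, -30, -15], 0]
    - [[4, -30, -15], 0]
    - [[4, -30, -15], 0]
    - [[4, -30, -15], 0]
    - [[4, -30, -15], 0]
    - [[4, -30, -15], 0]
    - [[4, -30, -15], 0]
    - [[4, -30, -15], 0]
    - [[4, -30, -15], 0]
  hand: 60

```text
time_s: 65.63
eef_pos: [0.5091, 0.0047, 0.1641]
tcp_rot: [180.0, -0.0, 4.0]
wrist_force: [-0.0, -0.3, -0.1]
grip_width: 0.603
```

```bash
python3 go.py; python3 rock.py | grep now; python3 - <<'E'
from h import *
o=[]
for n,sl in(("top",(slice(180,260),slice(380,490))),("scene",(slice(185,310),slice(95,285)))):
    p,d=viewer.grab_frame(n); a=p[sl][:,:,::-1]; o.append(cv2.resize(a,(390,int(390*a.shape[0]/a.shape[1])),interpolation=2))
    cm=viewer.camera_model(n)
    for k,(x,y) in dict(P1=(.3939,-.213),P2=(.4003,-.3028),P3=(.4838,-.2067),P4=(.4901,-.2965)).items():
        D=disc(p,proj(cm,[x-.0045,y,.032])[0],6)
        if D: 
            u,v=D[0].round().astype(int); w=unproj(cm,D[0],.032)[0]; q=cm["extrinsics"][:3]@np.r_[w,1]
            print(n,k,w.round(4),"depth diff mm",round(1e3*(float(d[v,u])-q[2]),1))
h=max(x.shape[0] for x in o); o=[cv2.copyMakeBorder(x,0,h-x.shape[0],0,0,0) for x in o]
cv2.imwrite("pics/v9.png",np.hstack(o))
E
```

```text
t 65.6 pos [0.5091 0.0047 0.1641] yaw 4.0 grip 0.603 j7 -85.0 F [-0.  -0.3 -0.1]
now [('green', array([423.7, 140.9]), array([ 0.6916, -0.2053,  0.0665])), ('red', array([426.3, 155.2]), array([ 0.6518, -0.2136,  0.0582]))]
now [('green', array([223.2, 324. ]), array([ 0.6884, -0.2056,  0.0657])), ('red', array([212.5, 309.6]), array([ 0.6496, -0.2137,  0.0578]))]
top P1 [ 0.3927 -0.2146  0.032 ] depth diff mm -1.5
top P2 [ 0.3959 -0.3068  0.032 ] depth diff mm -0.7
top P3 [ 0.4807 -0.2092  0.032 ] depth diff mm -1.7
top P4 [ 0.4889 -0.2992  0.032 ] depth diff mm 0.2
scene P1 [ 0.3895 -0.2138  0.032 ] depth diff mm -2.1
scene P2 [ 0.3937 -0.3056  0.032 ] depth diff mm -0.3
scene P3 [ 0.4768 -0.2086  0.032 ] depth diff mm -2.0
scene P4 [ 0.4843 -0.2984  0.032 ] depth diff mm 1.9
```

View pics/v9.png

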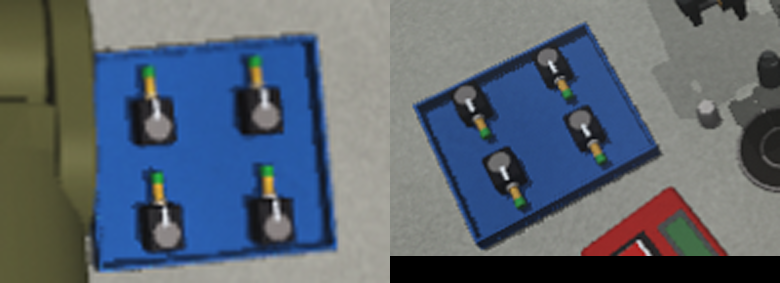

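```bash
python3 -c "
from cell import robot; print(robot.finish_job())"
```

```text
the job is handed in; nothing more can be done
None
```

The job is done and handed in at about 66 s; no verdict was reported.

- **Placing:** I set all four sensors on their pads with the stems at the yellow marks. One was knocked about 4 cm across its pad just after the fourth was placed. I re-gripped it and set it back before switching on.
- **Programming:** The rocker stayed on for about 13 s. Checks before, during and after showed no sensor shifting. Every sensor was within about 4 mm of its pad's centre and 2° of its mark. The two fixed cameras disagreed by up to about 4 mm along x, so the true offset is probably under 3 mm.
- **Switching off:** Depth readings showed the green end back up at 66 mm and the red end down at 58 mm, both after switching off and at the end. The sensors were moved only after that.
- **Tray:** The last pictures show all four upright on the tray floor, apart from each other and the walls. The height of their tops agreed with standing flat to within about 2 mm. The gripper was well clear of everything.

No check failed. One early scene-camera reading of a pad was bad because the gripper was in the way, and it was normal once the arm moved off. I did not re-measure the nuts, socket, screwdriver or wrench at the end, but nothing touched them as far as the forces and pictures show.

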